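# Seal a filter cell in the bench screw press

## Task

Clamp the filter cell for its leak test: set it upright and fully down in the fenced nest of the press's sled, then push the sled fully home under the screw. Wind the handwheel clockwise by its crank until the platen just meets the cell's cover, feeling for the contact because cells differ in height, then give it half a turn more from there and no further, so that the gasket seals without being crushed. Let go and leave it clamped, without disturbing the other things on the bench.

Things in the scene. Friction and masses are not known exactly. Their poses are not given: they have to be found in the camera images.
- cell: the loose filter cell as a whole: off-white block 50 mm (its x) by 64 mm (its y) by 40 mm, blue gasket and steel cover 46x60 mm on top, 0.4 to 0.7 kg. From underside to top of cover 54 to 58 mm: the membrane stack inside differs and is not measured. A steel port stub sticks out 10 mm from each 64 mm end, 22 mm up. Origin: centre of the underside
- cell_center (a point): point on the cell's upright axis, 27 mm above its underside; axes as the cell's. Hold it by the block across its 50 mm width (x), fingertips 15 to 30 mm above the underside (lower down they would catch the nest's fences); the cover above the block is sprung on the gasket. Half a turn about z makes no difference
- nest (a point): centre of the nest's floor on the press's aluminium sled, 27 mm above the bench. Four black fences stand 54 mm apart along x and 68 mm along y at the floor, 11 mm high, the upper half leaning out as a lead-in. The cell goes in with its y along the nest's y (either way round). +y is the way the sled slides home; z up
- sled (a joint): how far the sled is drawn out along the nest's -y, m: 0 = fully home against its stop, with the nest under the screw; starts 0.110 to 0.124. It slides with about 2 N of friction and stays where it is left
- sled_knob (a point): centre of the sled's black push knob, an upright cylinder 22 mm across and 34 mm tall on a 26 mm steel stem, 130 mm from the nest's centre on its -y side and 37 mm above the nest's floor. Moves with the sled
- wheel (a joint): turn of the black handwheel and its screw, rad, clockwise from above; 2 pi lowers wheel, crank and platen by 5 mm. Drag at the crank 6.6 N in motion, 2 to 5 N felt with the hand stopped; holds itself. From contact on, the felt drag climbs 1.7 to 3.4 N per rad for a quarter turn, then about 1 N more to the half turn; elsewhere it wanders 1 to 2 N, more slowly. Move at 30 mm/s and stop to read
- wheel_hub (a point): point on the upright axis of the screw, level with the point crank_grip; the handwheel's rim is 92 mm across and lies 34 mm lower. Sinks as the wheel is wound
- crank_grip (a point): point on the crank, an upright black knob 16 mm across and 46 mm tall standing on the handwheel 35 mm from the screw's axis; the point is 27 mm above the knob's foot and 19 mm below its top. The knob spins freely on its pin, so the hand need not turn while winding. Starts about 0.21 m above the bench
- platen: the press's aluminium pressing plate, 46x58x8 mm, on the screw's lower end; it goes down with the screw without turning. Origin: centre of its lower face, on the screw's axis. Starts 88 to 89 mm above the bench, 3 to 8 mm above the cover of a cell in the nest
- bottle: reagent bottle with red screw cap, 61x61x186 mm; a bystander, leave it where it is. Origin: centre of its underside
- beaker: white plastic beaker, 65 mm across, 80 mm tall; a bystander, leave it where it is. Origin: centre of its underside
- marker: red and white marker pen, 135 mm long, lying; a bystander, leave it where it is. Origin: centre of its underside
- cassette_a: dark grey tube cassette, 31x133x68 mm; a bystander, leave it where it is. Origin: centre of its underside
- tipbox_purple: purple pipette tip box with clear lid, 99x123x90 mm; a bystander, leave it where it is. Origin: centre of its underside
- forceps: steel forceps, 134 mm long, lying; a bystander, leave it where it is. Origin: centre of its underside
Mind the look-alikes: they are no part of the job. Leave any yellow look-alike of the cell alone.

How it is judged:
By the outcome, as a careful person would: the job done as asked, in the order asked, and still so for the second after the job is handed in, with the robot touching nothing.
It also fails if it takes over 72 s, if anything falls off the work surface, if the arm or the gripper's body presses on something with over 40 N, if the wrist force passes 120 N, or if a joint passes its speed limit or range.

## Robot

A 6-joint arm with a two-finger parallel gripper is mounted at the origin on a cart in front of the work surface, level with it; the furniture and walls round the work are solid. World frame = base frame: x ahead of the robot, y to its left, z up, the work surface at z = 0. Lengths are in m, angles in rad, forces in N, time in s.
With the tool pointing down it reaches from about 0.35 to 0.775 m from the base axis. Payload 7.3 kg.
Tool frame: the origin (TCP) lies at the very end of the fingers, on their centre line; the grasp point (between the pads) lies 19 mm behind it; z points along the fingers, x is the direction in which the jaws open and shut, and the axes are right-handed (so a half turn about z gives the same grasp; the last joint's range is limited). The gripper opens to 92 mm and grips with 3 to 60 N. Pads are 19 mm wide; open, the fingers measure 130 mm over their backs; the gripper's body (75 mm by 190 mm) begins 47 mm behind the grasp point.
Start: joints at [-1.402, 0.342, 1.524, -0, 1.275, -0.146], TCP at [0.163, -0.499, 0.227] pointing down, gripper open.
Joint ranges: [-2.53, 2.53], [-0.77, 2.02], [0.04, 2.7], [-1, 4.14], [0.28, 2.66], [-3.11, 3.11]. Speed limits (rad/s): [2.57, 2.57, 3.14, 3.14, 3.14, 3.14].

## Interface

Orientations are given as [roll, pitch, yaw] about the fixed x, y, z axes, in that order (R = Rz(yaw) Ry(pitch) Rx(roll)).
In Python, from cell import observe, read_camera, camera_params, hand_in gives the robot as it stands.
- The arm moves only by the tool apply_moves, never from a script. Its argument "increments" is a list of rows, each an object with "grip": the opening, from 0 (shut) to 1 (fully open); "linear": the shift along the world's x, y, z in mm, a list of three; "turn": the turn, a rotation vector about the world's x, y, z in units of 6 degrees (1.0 is 6 degrees), a list of three. A call has 1 to 10 rows; each row is the pose to reach, as a shift and turn from the pose commanded when the call began; what a row does not reach only later rows make up. A row lasts 1/10 s, in which the tool goes at most 50 mm and 8.59 degrees, less where a joint would pass 70% of its speed; a pose out of reach is approached as far as the arm can. A call with a gripper value outside its range is refused whole. The fingers move at their own pace and stop on an object; "grip_force" is the grip in N (left out, the last holds). Time passes only in rows, so rows that repeat a pose let the fingers close. It gives the time, the measured TCP pose, the force and the opening at its end, in the units of the state.
- observe(): the state, without advancing time (a new reading comes with each control period).
- read_camera(name): name is "scene" or "top" or "wrist"; returns the picture (480x640x3 uint8, red, green, blue); there is no depth.
- camera_params(name): a dict with "camera_matrix" (3x3 intrinsics, pixels), "world_to_cam" (4x4, takes a point from world to camera coordinates); the wrist camera has in their place "hand_eye" (4x4, takes a point from camera to tool coordinates, whose origin is the TCP and whose axes are the tool frame's). Camera axes: x right, y up, looking along -z (the intrinsics and any distortion apply to the point x, -y, -z); pixel columns grow to the right and rows downward; lengths in m; the calibration is good to about 2 mm. A picture is of the moment at which its call begins: read the wrist's pose just before it. camera_params takes no time and is no camera call.
- hand_in(): hands the job in, once; it reports no verdict.
The state is a dict: "time": time; "qpos": joint angles; "qvel": joint speeds; "joint_efforts": joint torques, N m; "tool_pos": TCP position; "tool_rot": TCP orientation; "contact_force": force on the tool from outside, world axes, zero at the start; "torque": the same for the moment, N m; "opening": finger opening in m.
Only numpy, scipy, OpenCV 4.12 (cv2) and the standard library are available. Lean on these libraries where they do the work, as an engineer would, in place of code of your own. Each camera call takes 0.05 s, during which the arm holds its last target.

## Working session

There is one attempt and no reset: what is moved stays moved. The work goes in short steps, Python scripts to look and compute and a tool call to move; the robot and the scene stay as the last step left them, time stands still between calls to the robot, and variables do not carry over. Pictures are saved under pics/ and viewed, and the job is handed in when it is done.

Besides the shell and the picture viewer there is one more tool, called after "Request:" as a command line: name --argument value ..., lists and objects as JSON in quotes. apply_moves: Moves the arm, as the interface text tells. Its arguments: {"type":"object","properties":{"increments":{"type":"array","items":{"type":"object","properties":{"grip":{"type":"number"},"linear":{"type":"array","items":{"type":"number"}},"turn":{"type":"array","items":{"type":"number"}}}}},"grip_force":{"type":"number"}},"required":["increments"]}

```bash
mkdir -p pics; ls; python3 - <<'E'
from cell import *
import cv2
print(observe())
for n in ["scene","top","wrist"]:
    cv2.imwrite(f"pics/{n}0.png",read_camera(n)[:,:,::-1]); print(n,camera_params(n))
E
```

```text
pics
{'time': 0.0, 'qpos': array([-1.40197327e+00,  3.42746946e-01,  1.52502004e+00, -3.87390210e-05,
        1.27536843e+00, -1.46013472e-01]), 'qvel': array([ 3.88510908e-04,  3.23865374e-05, -1.08531653e-04,  1.27090143e-03,
       -5.17179936e-04, -8.20237469e-04]), 'joint_efforts': array([-1.21436555e-03, -4.31245637e+01, -2.44223785e+01,  7.15371617e-02,
        5.58959472e-02, -1.60667018e-04]), 'tool_pos': array([ 0.16250704, -0.498794  ,  0.22603132]), 'tool_rot': array([-3.14140484e+00,  1.53173927e-03, -1.25594834e+00]), 'contact_force': array([0.75333633, 0.5294474 , 1.00416972]), 'torque': array([ 0.00747863, -0.04674578,  0.03459347]), 'opening': 0.09191074268315237}
scene {'camera_matrix': array([[470.64872251,   0.        , 316.83364618],
       [  0.        , 470.64872251, 231.34238835],
       [  0.        ,   0.        ,   1.        ]]), 'world_to_cam': array([[-0.53653762, -0.84353681,  0.02393799,  0.28049117],
       [ 0.45629773, -0.26613568,  0.8490961 , -0.40128366],
       [-0.70987306,  0.46649485,  0.52769573, -1.0251273 ],
       [ 0.        ,  0.        
[... 302 characters left out ...]
34,  0.01817618,  0.09712367, -0.57514267],
       [-0.09726396,  0.00699818,  0.99523402, -1.54296145],
       [ 0.        ,  0.        ,  0.        ,  1.        ]])}
wrist {'camera_matrix': array([[369.53422806,   0.        , 318.64793065],
       [  0.        , 369.53422806, 242.83271016],
       [  0.        ,   0.        ,   1.        ]]), 'hand_eye': array([[ 9.99999844e-01,  3.81186627e-04,  4.09294519e-04,
        -3.44275984e-04],
       [ 4.86525735e-04, -9.53821082e-01, -3.00374944e-01,
        -8.25395809e-02],
       [ 2.75894829e-04,  3.00375097e-01, -9.53821118e-01,
        -1.58219679e-01],
       [ 0.00000000e+00,  0.00000000e+00,  0.00000000e+00,
         1.00000000e+00]])}
```

View pics/scene0.png

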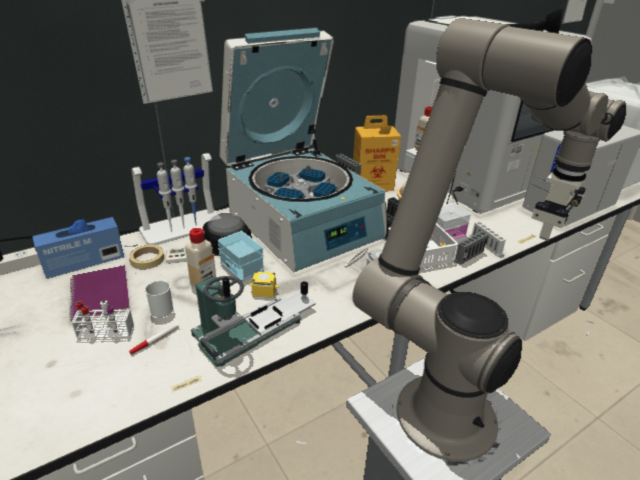

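View pics/top0.png

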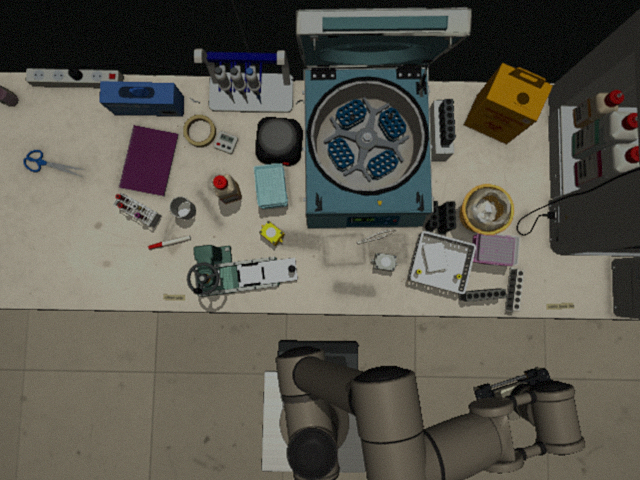

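View pics/wrist0.png

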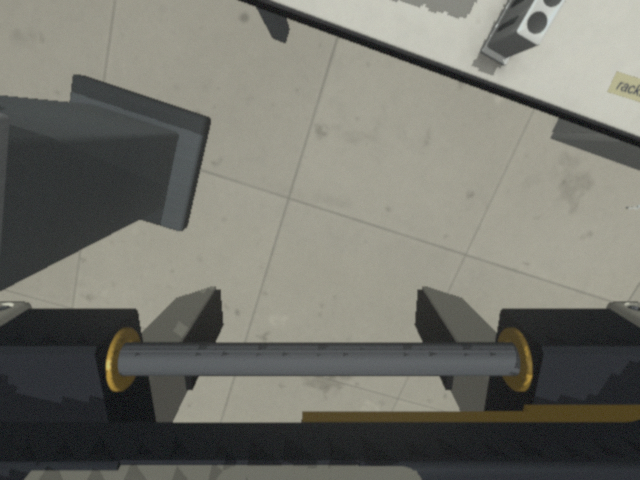

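```bash
python3 - <<'E'
import cv2
t=cv2.imread("pics/top0.png"); 
cv2.imwrite("pics/t1.png",cv2.resize(t[215:315,170:310],None,fx=5.6,fy=5.6,interpolation=cv2.INTER_CUBIC))
cv2.imwrite("pics/t2.png",cv2.resize(t[215:315,330:470],None,fx=5.6,fy=5.6,interpolation=cv2.INTER_CUBIC))
s=cv2.imread("pics/scene0.png"); cv2.imwrite("pics/s1.png",cv2.resize(s[240:380,170:350],None,fx=4,fy=4,interpolation=cv2.INTER_CUBIC))
E
```

```text
(no output)
```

View pics/t1.png

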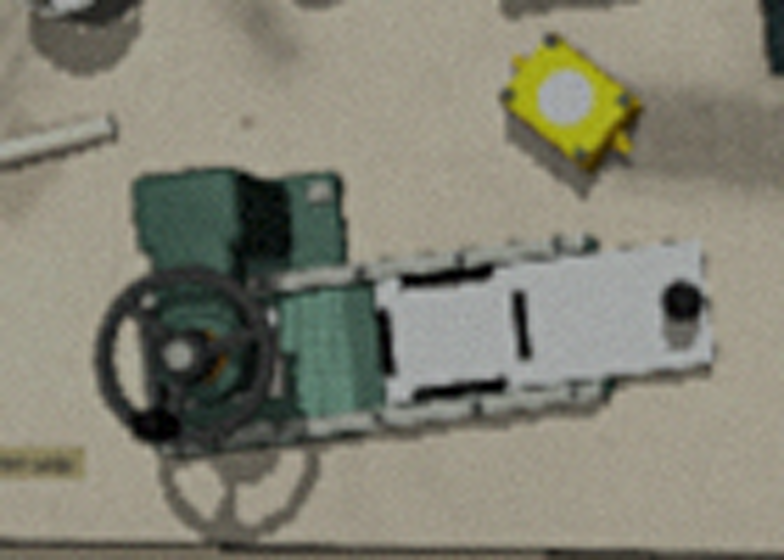

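View pics/t2.png

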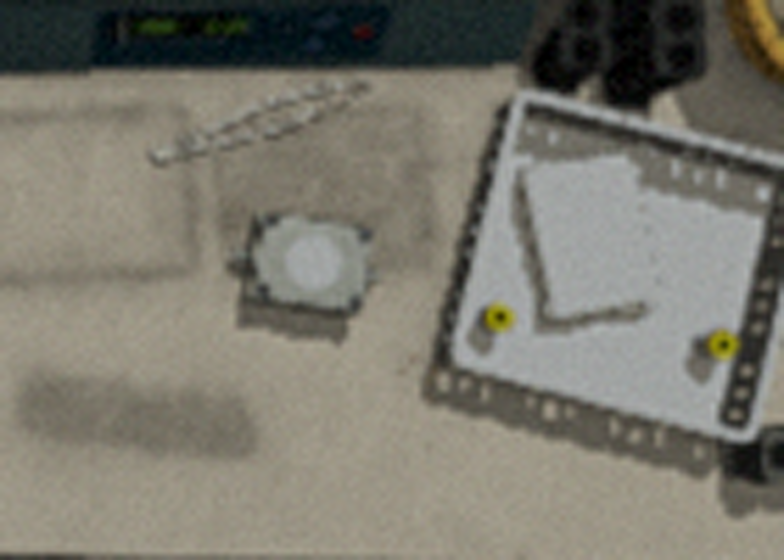

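View pics/s1.png

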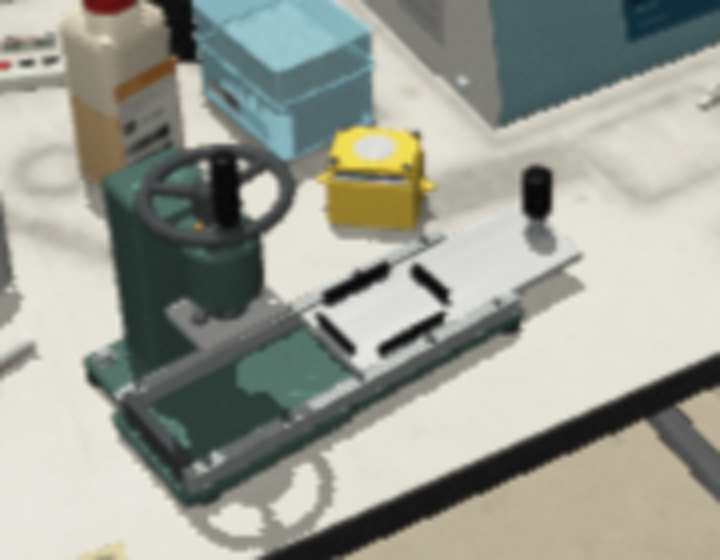

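```bash
cat > h.py <<'E'
import numpy as np, cv2
from cell import *
from scipy.spatial.transform import Rotation as Rn
def ray(name,u,v,pose=None):
    p=camera_params(name);K=p["camera_matrix"]
    d=np.array([(u-K[0,2])/K[0,0],-(v-K[1,2])/K[1,1],-1.])
    if name=="wrist":
        pos,rot=pose; T=np.eye(4);T[:3,:3]=Rn.from_euler('xyz',rot).as_matrix();T[:3,3]=pos
        C=T@p["hand_eye"]
    else: C=np.linalg.inv(p["world_to_cam"])
    return C[:3,3],C[:3,:3]@d
def at(name,u,v,z,pose=None):
    o,d=ray(name,u,v,pose); return (o+d*(z-o[2])/d[2]).round(4)
def proj(name,P,pose=None):
    p=camera_params(name);K=p["camera_matrix"]
    if name=="wrist":
        pos,rot=pose; T=np.eye(4);T[:3,:3]=Rn.from_euler('xyz',rot).as_matrix();T[:3,3]=pos
        W=np.linalg.inv(T@p["hand_eye"])
    else: W=p["world_to_cam"]
    c=W[:3,:3]@P+W[:3,3]; return K[0,2]+K[0,0]*c[0]/-c[2], K[1,2]+K[1,1]*c[1]/c[2]
def pose():
    s=observe(); return s["tool_pos"],s["tool_rot"]
E
python3 - <<'E'
from h import *
t1=lambda x,y:(170+x/5.6-.4,215+y/5.6-.4); t2=lambda x,y:(330+x/5.6-.4,215+y/5.6-.4)
for n,f,x,y,z in [("cell",t2,312,262,.056),("cornA",t2,262,222,.056),("cornB",t2,362,235,.056),("cornC",t2,357,302,.056),("cornD",t2,258,290,.056),
 ("f+x",t1,447,275,.038),("f+y",t1,387,340,.038),("f-y",t1,522,325,.038),("f-x",t1,460,388,.038),("knob",t1,682,295,.081),("hub",t1,185,352,.19),("rimc",t1,187,356,.176),("cranktop",t1,153,415,.229),("yellow",t1,565,98,.056)]:
    print(n,at("top",*f(x,y),z))
E
```

```text
cell [ 0.4952 -0.2106  0.056 ]
cornA [ 0.5167 -0.183   0.056 ]
cornB [ 0.5105 -0.2381  0.056 ]
cornC [ 0.4737 -0.2355  0.056 ]
cornD [ 0.4793 -0.1811  0.056 ]
f+x [0.4813 0.2093 0.038 ]
f+y [0.4448 0.2412 0.038 ]
f-y [0.4544 0.1669 0.038 ]
f-x [0.4191 0.2    0.038 ]
knob [0.4712 0.076  0.081 ]
hub [0.435  0.3155 0.19  ]
rimc [0.4331 0.3178 0.176 ]
cranktop [0.404  0.3202 0.229 ]
yellow [0.5793 0.1448 0.056 ]
```

Request:
apply_moves --increments '[{"grip": 1,"linear": [332,289,-27],"turn": [0,0,10.9]},{"grip": 1,"linear": [332,289,-27],"turn": [0,0,10.9]},{"grip": 1,"linear": [332,289,-27],"turn": [0,0,10.9]},{"grip": 1,"linear": [332,289,-27],"turn": [0,0,10.9]},{"grip": 1,"linear": [332,289,-27],"turn": [0,0,10.9]},{"grip": 1,"linear": [332,289,-27],"turn": [0,0,10.9]},{"grip": 1,"linear": [332,289,-27],"turn": [0,0,10.9]},{"grip": 1,"linear": [332,289,-27],"turn": [0,0,10.9]},{"grip": 1,"linear": [332,289,-27],"turn": [0,0,10.9]},{"grip": 1,"linear": [332,289,-27],"turn": [0,0,10.9]}]'

```text
time: 1.15
tool_pos: [0.4973, -0.2065, 0.1989]
tool_rot: [-3.14, -0.0, -0.109]
contact_force: [0.7, -1.0, -0.7]
opening: 0.0916
```

```bash
cat > snap.py <<'E'
import sys
from h import *
n,cam=sys.argv[1:3]
s=observe(); p=(s["tool_pos"],s["tool_rot"]); im=read_camera(cam)
np.save(f"pics/{n}.npy",np.array(p)); cv2.imwrite(f"pics/{n}.png",im[:,:,::-1]); print(s["time"],p,s["contact_force"].round(2),s["qpos"].round(3))
E
python3 snap.py w1 wrist
```

```text
1.15 (array([ 0.4972602 , -0.20651411,  0.19894095]), array([-3.14006426e+00, -1.39040040e-04, -1.09275117e-01])) [ 0.72 -1.   -0.66] [-0.537  0.39   1.531  0.002  1.221 -0.428]
```

View pics/w1.png

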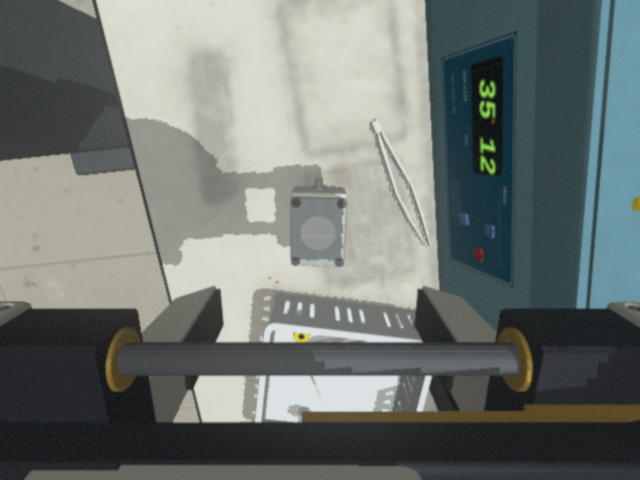

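```bash
python3 - <<'E'
from h import *
t=cv2.imread("pics/w1.png"); cv2.imwrite("pics/w1c.png",cv2.resize(t[165:285,250:410],None,fx=5,fy=5,interpolation=cv2.INTER_CUBIC))
E
```

```text
(no output)
```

View pics/w1c.png

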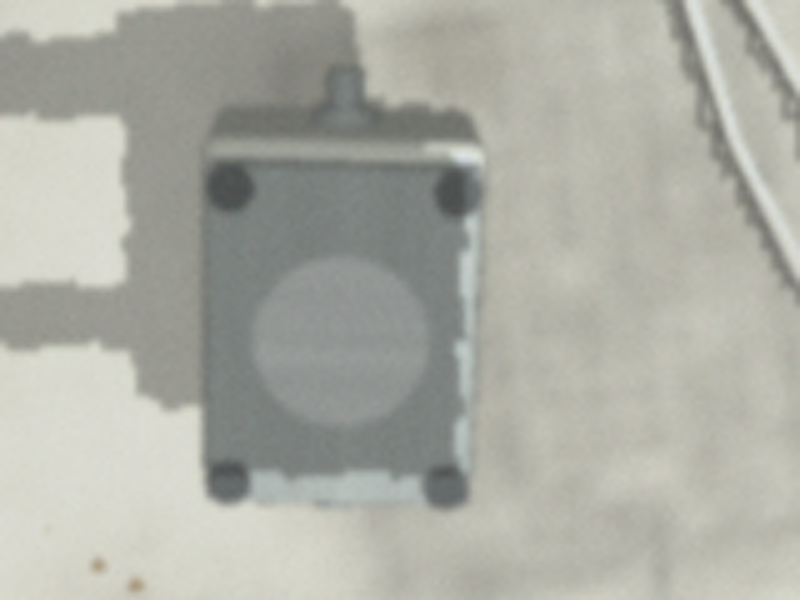

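```bash
python3 - <<'E'
from h import *
p=np.load("pics/w1.npy"); f=lambda x,y:(250+(x-2)/5,165+(y-2)/5)
P=[at("wrist",*f(x,y),.057,p) for x,y in [(230,188),(457,192),(446,487),(227,483)]]
for q in P:print(q)
c=np.mean(P,0);print("c",c,"disc",at("wrist",*f(341,342),.056,p))
y=(P[0]+P[1]-P[2]-P[3]);print("yaw y",np.degrees(np.arctan2(-y[0],y[1])),[np.linalg.norm(P[i]-P[(i+1)%4]) for i in range(4)])
x=(P[1]+P[2]-P[0]-P[3]);print("yaw x",np.degrees(np.arctan2(x[1],x[0])))
for q in [(388,181.5),(402,200),(428,245)]:print("forceps",at("wrist",*q,.005,p))
print(proj("top",np.array([c[0],c[1],.057])))
E
```

```text
[ 0.4816 -0.1815  0.057 ]
[ 0.5187 -0.1863  0.057 ]
[ 0.512  -0.2376  0.057 ]
[ 0.4744 -0.2327  0.057 ]
c [ 0.496675 -0.209525  0.057   ] disc [ 0.4968 -0.21    0.056 ]
yaw y -7.722756122755994 [np.float64(0.037409223461601096), np.float64(0.051735674345658254), np.float64(0.03791793770763386), np.float64(0.05170377162258087)]
yaw x -7.398615060654665
forceps [ 0.567  -0.1811  0.005 ]
forceps [ 0.5794 -0.2004  0.005 ]
forceps [ 0.6033 -0.2488  0.005 ]
(np.float64(384.9930861827299), np.float64(260.8775571571679))
```

```bash
python3 - <<'E'
from h import *
s=observe();print(s["time"],s["tool_pos"],s["tool_rot"],s["qvel"].round(3))
E
```

```text
1.2 [ 0.49564409 -0.20825661  0.19903138] [-3.14107379e+00  9.63798887e-04 -1.10424563e-01] [-0.061 -0.021  0.022 -0.016  0.003 -0.02 ]
```

Request:
apply_moves --increments '[{"grip": 0.78,"linear": [2.2,0.3,-40],"turn": [0,0,-0.16]},{"grip": 0.78,"linear": [2.2,0.3,-80],"turn": [0,0,-0.16]},{"grip": 0.78,"linear": [2.2,0.3,-115],"turn": [0,0,-0.16]},{"grip": 0.78,"linear": [2.2,0.3,-140],"turn": [0,0,-0.16]},{"grip": 0.78,"linear": [2.2,0.3,-160],"turn": [0,0,-0.16]},{"grip": 0.78,"linear": [2.2,0.3,-175],"turn": [0,0,-0.16]},{"grip": 0.78,"linear": [2.2,0.3,-181],"turn": [0,0,-0.16]},{"grip": 0.78,"linear": [2.2,0.3,-181],"turn": [0,0,-0.16]}]'

```text
time: 2.0
tool_pos: [0.4958, -0.2105, 0.0182]
tool_rot: [-3.141, 0.001, -0.132]
contact_force: [0.9, 0.8, -0.8]
opening: 0.0715
```

Request:
apply_moves --increments '[{"grip": 0.3,"linear": [0,0,0]},{"grip": 0.3},{"grip": 0.3},{"grip": 0.3},{"grip": 0.3}]' --grip_force 25

```text
schema error: expected keys grip, linear, turn
```

Request:
apply_moves --increments '[{"grip": 0.3,"linear": [0,0,0],"turn": [0,0,0]},{"grip": 0.3,"linear": [0,0,0],"turn": [0,0,0]},{"grip": 0.3,"linear": [0,0,0],"turn": [0,0,0]},{"grip": 0.3,"linear": [0,0,0],"turn": [0,0,0]},{"grip": 0.3,"linear": [0,0,0],"turn": [0,0,0]}]' --grip_force 25

```text
time: 2.5
tool_pos: [0.4968, -0.2101, 0.0194]
tool_rot: [3.141, -0.0, -0.131]
contact_force: [-3.5, 0.2, 5.9]
opening: 0.0496
```

Request:
apply_moves --increments '[{"grip": 0.3,"linear": [0,0,10],"turn": [0,0,0]},{"grip": 0.3,"linear": [0,0,35],"turn": [0,0,0]},{"grip": 0.3,"linear": [0,0,75],"turn": [0,0,0]},{"grip": 0.3,"linear": [0,20,115],"turn": [0,0,0.3]},{"grip": 0.3,"linear": [-4,50,140],"turn": [0,0,0.6]},{"grip": 0.3,"linear": [-8,90,165],"turn": [0,0,1]},{"grip": 0.3,"linear": [-14,138,172],"turn": [0,0,1.4]},{"grip": 0.3,"linear": [-18,186,172],"turn": [0,0,1.8]},{"grip": 0.3,"linear": [-24,234,172],"turn": [0,0,2.2]},{"grip": 0.3,"linear": [-28,280,172],"turn": [0,0,2.6]}]'

```text
time: 3.5
tool_pos: [0.4674, 0.0722, 0.1907]
tool_rot: [-3.141, 0.001, 0.143]
contact_force: [1.9, 0.3, -6.7]
opening: 0.0499
```

Request:
apply_moves --increments '[{"grip": 0.3,"linear": [-3,27,0],"turn": [0,0,0.1]},{"grip": 0.3,"linear": [-4,40,0],"turn": [0,0,0.2]},{"grip": 0.3,"linear": [-4,40,0],"turn": [0,0,0.2]},{"grip": 0.3,"linear": [-4,40,0],"turn": [0,0,0.2]}]'

```text
time: 3.9
tool_pos: [0.4647, 0.1095, 0.1906]
tool_rot: [3.141, 0.001, 0.162]
contact_force: [-0.5, -0.3, -6.4]
opening: 0.0499
```

```bash
python3 snap.py w2 wrist
```

```text
3.9 (array([0.4646974 , 0.10945625, 0.19055635]), array([3.14100920e+00, 5.81452563e-04, 1.62039227e-01])) [-0.46 -0.32 -6.39] [ 7.100e-02  2.910e-01  1.706e+00 -1.000e-03  1.145e+00 -9.100e-02]
```

View pics/w2.png

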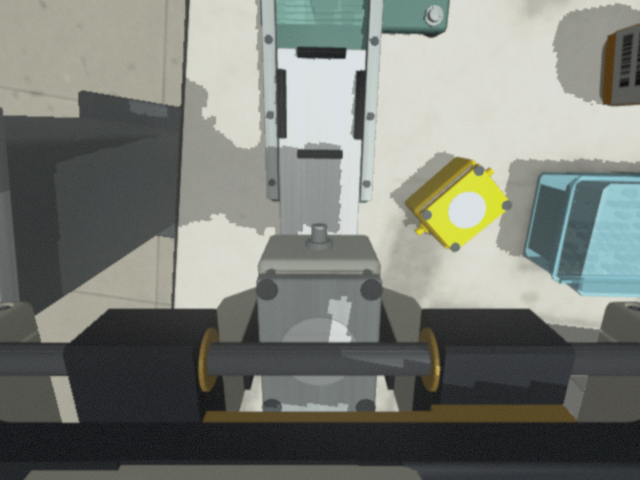

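```bash
python3 - <<'E'
from h import *
t=cv2.imread("pics/w2.png"); cv2.imwrite("pics/w2c.png",cv2.resize(t[30:180,250:400],None,fx=4,fy=4,interpolation=cv2.INTER_CUBIC))
cv2.imwrite("pics/w2d.png",cv2.resize(t[215:425,200:440],None,fx=2.8,fy=2.8,interpolation=cv2.INTER_CUBIC))
E
```

```text
(no output)
```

View pics/w2c.png

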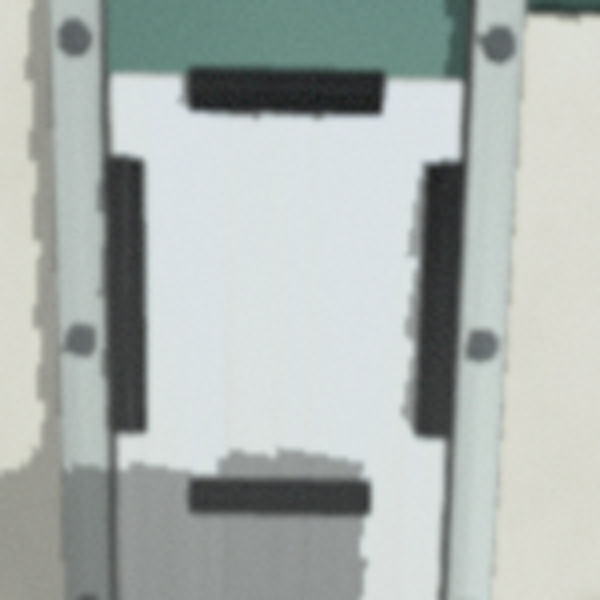

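View pics/w2d.png

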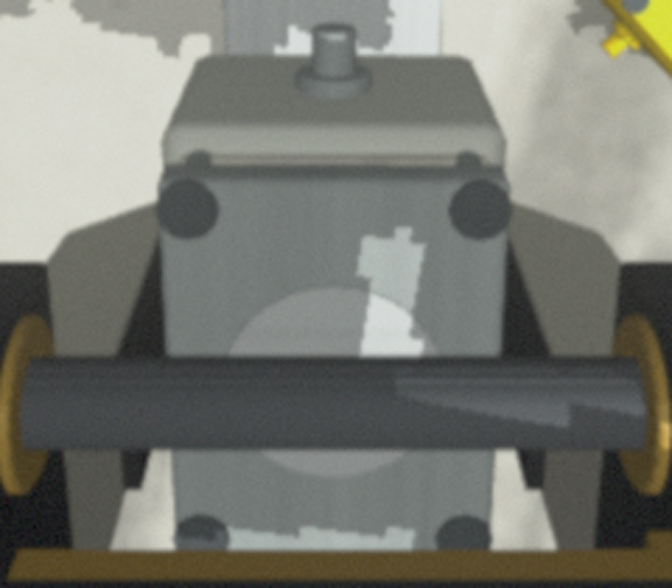

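```bash
python3 - <<'E'
from h import *
p=np.load("pics/w2.npy"); f=lambda x,y:(250+(x-1.5)/4,30+(y-1.5)/4); g=lambda x,y:(200+(x-.9)/2.8,215+(y-.9)/2.8)
z=.027
L,R,T,B=[at("wrist",*f(*q),z,p) for q in [(146,296),(421,300),(285,112),(280,480)]]
print(L,R,T,B,np.linalg.norm(L-R),np.linalg.norm(T-B))
for k in [(145,158),(147,432),(427,163),(416,436)]: print(at("wrist",*f(*k),z,p))
for k in [(188,74),(383,74),(190,513),(370,513)]: print("outer",at("wrist",*f(*k),.036,p))
M=(L+R+T+B)/4; print("nest",(L+R)/2,(T+B)/2,"proj top",proj("top",(L+R+T+B)/4))
yd=T-B; print("yaw",np.degrees(np.arctan2(-yd[0],yd[1])))
# rails
for a,b in [((107,75),(116,600)),((464,75),(445,600))]:
  A,Bq=at("wrist",*f(*a),z,p),at("wrist",*f(*b),z,p); d=A-Bq; print("edge",np.degrees(np.arctan2(-d[0],d[1])))
Rm=Rn.from_euler('xyz',p[1]).as_matrix()
zt=p[0][2]-.0185+.057
for q in [(188,209),(480,209),(464,536),(203,536)]:
  W=at("wrist",*g(*q),zt,p); print("tool",(Rm.T@(W-p[0])).round(4))
E
```

```text
[0.4231 0.2039 0.027 ] [0.4786 0.2121 0.027 ] [0.4456 0.242  0.027 ] [0.456  0.1723 0.027 ] 0.05610249548816884 0.07047162549565604
[0.4195 0.2293 0.027 ]
[0.4269 0.1774 0.027 ]
[0.475  0.2374 0.027 ]
[0.4827 0.1857 0.027 ]
outer [0.4265 0.244  0.036 ]
outer [0.4631 0.25   0.036 ]
outer [0.4386 0.1633 0.036 ]
outer [0.4754 0.1693 0.036 ]
nest [0.45085 0.208   0.027  ] [0.4508  0.20715 0.027  ] proj top (np.float64(250.16583657103277), np.float64(273.6353842357479))
yaw 8.486543504314216
edge 8.383832351260942
edge 9.112400550703217
tool [-0.0175 -0.0272 -0.0385]
tool [ 0.0194 -0.0271 -0.0386]
tool [ 0.0192  0.0231 -0.0385]
tool [-0.0175  0.0231 -0.0385]
```

Request:
apply_moves --increments '[{"grip": 0.3,"linear": [0,0,0],"turn": [0,0,1.4]},{"grip": 0.3,"linear": [0,0,0],"turn": [0,0,2.8]},{"grip": 0.3,"linear": [0,0,0],"turn": [0,0,4.2]},{"grip": 0.3,"linear": [0,0,0],"turn": [0,0,5.6]},{"grip": 0.3,"linear": [0,0,0],"turn": [0,0,7]},{"grip": 0.3,"linear": [0,0,0],"turn": [0,0,8.4]},{"grip": 0.3,"linear": [0,0,0],"turn": [0,0,9.8]},{"grip": 0.3,"linear": [0,0,0],"turn": [0,0,11.2]},{"grip": 0.3,"linear": [0,0,0],"turn": [0,0,12.6]},{"grip": 0.3,"linear": [0,0,0],"turn": [0,0,14]}]'

```text
time: 4.95
tool_pos: [0.465, 0.1085, 0.1906]
tool_rot: [-3.141, 0.0, 1.632]
contact_force: [0.3, -0.3, -6.7]
opening: 0.05
```

Request:
apply_moves --increments '[{"grip": 0.3,"linear": [0,0,0],"turn": [0,0,1.4]},{"grip": 0.3,"linear": [0,0,0],"turn": [0,0,2.8]},{"grip": 0.3,"linear": [0,0,0],"turn": [0,0,4.2]},{"grip": 0.3,"linear": [0,0,0],"turn": [0,0,5.6]},{"grip": 0.3,"linear": [0,0,0],"turn": [0,0,7]},{"grip": 0.3,"linear": [0,0,0],"turn": [0,0,8.4]},{"grip": 0.3,"linear": [-2,10,0],"turn": [0,0,9.8]},{"grip": 0.3,"linear": [-4,20,0],"turn": [0,0,11.2]},{"grip": 0.3,"linear": [-6,30,-5],"turn": [0,0,12.6]},{"grip": 0.3,"linear": [-8,45,-10],"turn": [0,0,14]}]'

```text
time: 5.95
tool_pos: [0.4572, 0.1536, 0.1806]
tool_rot: [-3.141, 0.0, 3.097]
contact_force: [-0.4, -0.2, -6.2]
opening: 0.0494
```

Request:
apply_moves --increments '[{"grip": 0.3,"linear": [-3,20,-10],"turn": [0,0,1.0]},{"grip": 0.3,"linear": [-5,40,-40],"turn": [0,0,1.91]},{"grip": 0.3,"linear": [-7,54,-65],"turn": [0,0,1.91]},{"grip": 0.3,"linear": [-7,54,-85],"turn": [0,0,1.91]},{"grip": 0.3,"linear": [-7,54,-85],"turn": [0,0,1.91]},{"grip": 0.3,"linear": [-7,54,-85],"turn": [0,0,1.91]}]'

```text
time: 6.55
tool_pos: [0.4504, 0.2081, 0.096]
tool_rot: [-3.141, -0.0, -2.991]
contact_force: [0.5, -0.1, -6.6]
opening: 0.0494
```

```bash
python3 snap.py s3 scene; python3 snap.py t3 top;python3 - <<'E'
from h import *
t=cv2.imread("pics/t3.png"); cv2.imwrite("pics/t3c.png",cv2.resize(t[215:315,170:310],None,fx=5.6,fy=5.6,interpolation=cv2.INTER_CUBIC))
t=cv2.imread("pics/s3.png"); cv2.imwrite("pics/s3c.png",cv2.resize(t[220:380,170:370],None,fx=4,fy=4,interpolation=cv2.INTER_CUBIC))
E
```

```text
6.55 (array([0.45042375, 0.20810638, 0.09601679]), array([-3.14134470e+00, -3.25900111e-04, -2.99073955e+00])) [ 0.48 -0.14 -6.56] [ 0.278  0.441  1.779 -0.     0.922 -3.014]
6.6 (array([0.45093202, 0.20835906, 0.09667925]), array([ 3.14154108e+00,  1.47037975e-03, -2.99069623e+00])) [ 0.02  0.42 -5.9 ] [ 0.279  0.44   1.778 -0.     0.922 -3.014]
```

View pics/s3c.png

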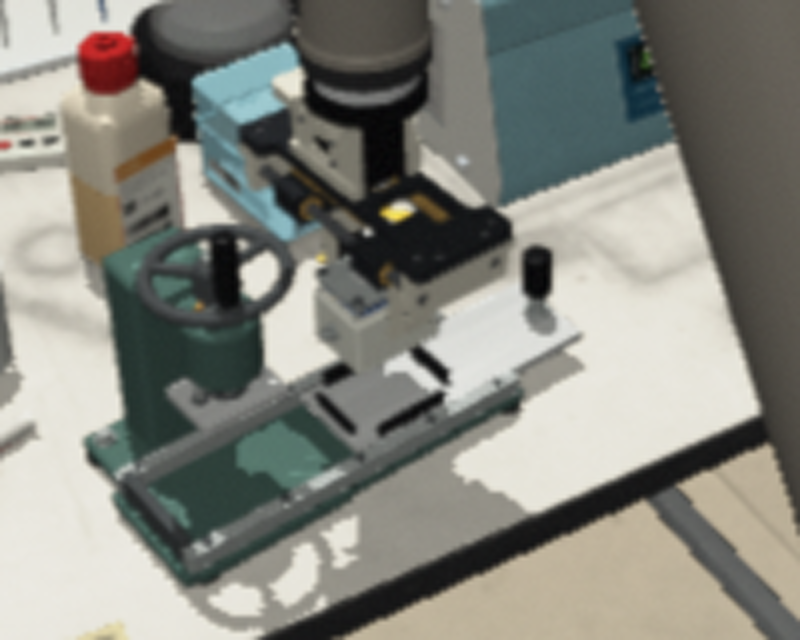

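View pics/t3c.png

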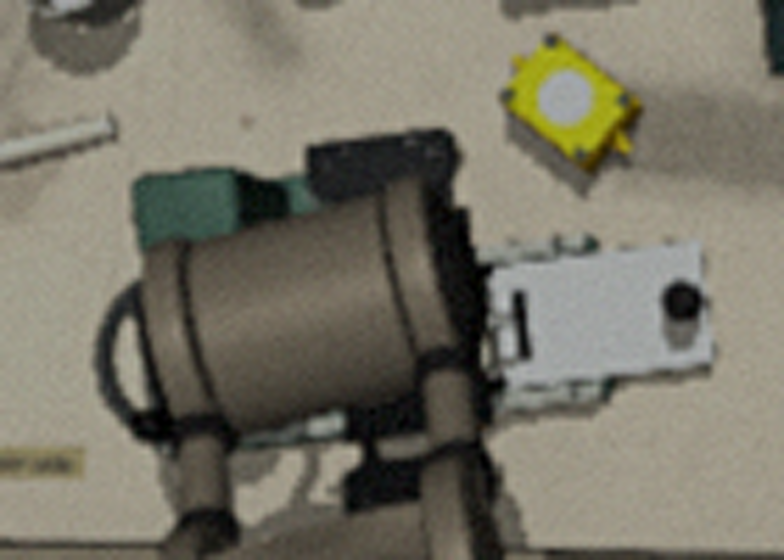

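Request:
apply_moves --increments '[{"grip": 0.3,"linear": [0,0,-15],"turn": [0,0,0]},{"grip": 0.3,"linear": [0,0,-28],"turn": [0,0,0]},{"grip": 0.3,"linear": [0,0,-34],"turn": [0,0,0]},{"grip": 0.3,"linear": [0,0,-37],"turn": [0,0,0]},{"grip": 0.3,"linear": [0,0,-39.5],"turn": [0,0,0]},{"grip": 0.3,"linear": [0,0,-42],"turn": [0,0,0]},{"grip": 0.3,"linear": [0,0,-42],"turn": [0,0,0]}]'

```text
time: 7.35
tool_pos: [0.4499, 0.2091, 0.0539]
tool_rot: [3.142, 0.0, -2.989]
contact_force: [0.6, -0.7, -6.5]
opening: 0.0499
```

Request:
apply_moves --increments '[{"grip": 0.3,"linear": [0,0,-2],"turn": [0,0,0]},{"grip": 0.3,"linear": [0,0,-4],"turn": [0,0,0]},{"grip": 0.3,"linear": [0,0,-6],"turn": [0,0,0]},{"grip": 0.3,"linear": [0,0,-7],"turn": [0,0,0]},{"grip": 0.3,"linear": [0,0,-8],"turn": [0,0,0]},{"grip": 0.3,"linear": [0,0,-8],"turn": [0,0,0]}]'

```text
time: 7.95
tool_pos: [0.4506, 0.2094, 0.0483]
tool_rot: [3.141, 0.003, -2.989]
contact_force: [-6.0, -2.6, 22.8]
opening: 0.05
```

Request:
apply_moves --increments '[{"grip": 0.3,"linear": [0,0,1],"turn": [0,0,0]},{"grip": 0.3,"linear": [0,0,1.5],"turn": [0,0,0]},{"grip": 0.3,"linear": [0,0,1.5],"turn": [0,0,0]}]'

```text
time: 8.25
tool_pos: [0.4506, 0.2092, 0.0484]
tool_rot: [3.141, 0.002, -2.989]
contact_force: [-2.1, -2.0, 8.8]
opening: 0.0496
```

Request:
apply_moves --increments '[{"grip": 0.6,"linear": [0,0,2],"turn": [0,0,0]},{"grip": 0.78,"linear": [0,0,2],"turn": [0,0,0]},{"grip": 0.78,"linear": [0,0,2],"turn": [0,0,0]},{"grip": 0.78,"linear": [0,0,30],"turn": [0,0,0]},{"grip": 0.78,"linear": [0,0,70],"turn": [0,0,0]},{"grip": 0.78,"linear": [6,-35,110],"turn": [0,0,0]},{"grip": 0.78,"linear": [12,-70,130],"turn": [0,0,0]},{"grip": 0.78,"linear": [12,-70,130],"turn": [0,0,0]}]'

```text
time: 9.05
tool_pos: [0.4622, 0.1481, 0.1801]
tool_rot: [-3.124, 0.008, -3.007]
contact_force: [-0.2, -0.6, -0.7]
opening: 0.0716
```

```bash
python3 snap.py s4 scene; python3 snap.py w4 wrist;python3 - <<'E'
from h import *
t=cv2.imread("pics/s4.png"); cv2.imwrite("pics/s4c.png",cv2.resize(t[250:350,210:330],None,fx=6,fy=6,interpolation=cv2.INTER_CUBIC))
E
```

```text
9.05 (array([0.46221234, 0.14805197, 0.18010812]), array([-3.12445225,  0.00751094, -3.00699377])) [-0.17 -0.57 -0.73] [ 0.163  0.313  1.706 -0.019  1.116 -3.104]
9.1 (array([0.46087083, 0.14907379, 0.17813464]), array([-3.12555748,  0.00396419, -3.00559903])) [ 0.33 -0.14 -0.68] [ 0.165  0.315  1.708 -0.018  1.114 -3.104]
```

View pics/s4c.png

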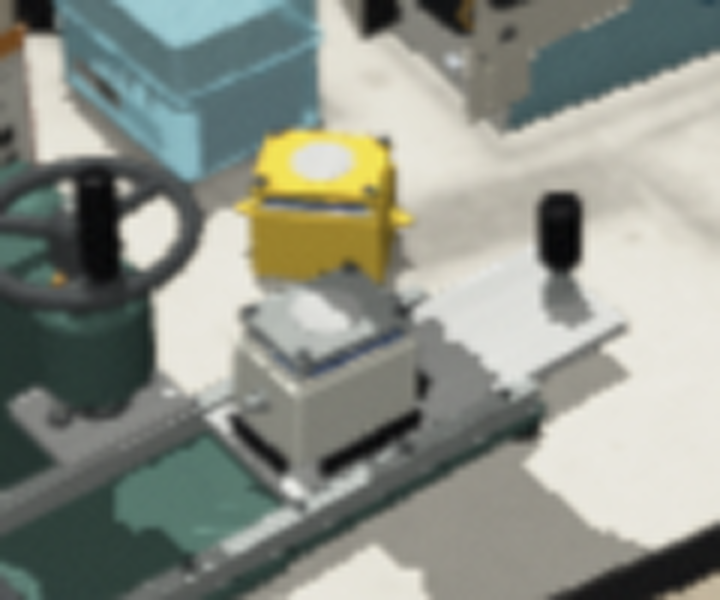

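View pics/w4.png

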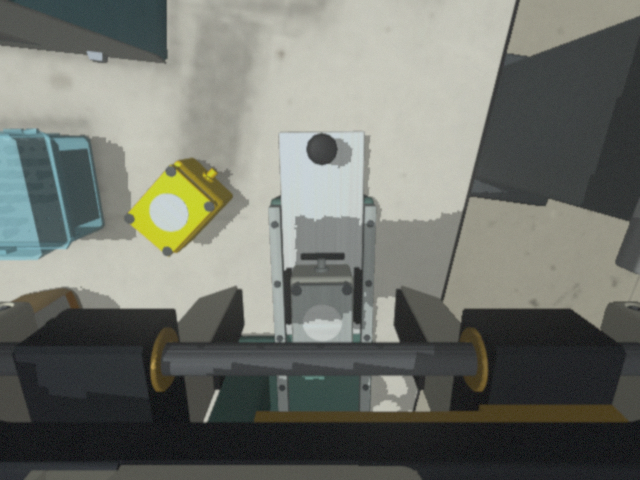

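```bash
python3 - <<'E'
from h import *
t=cv2.imread("pics/s4.png"); big=cv2.resize(t[280:340,235:315],None,fx=10,fy=10,interpolation=cv2.INTER_CUBIC)
a=np.radians(8.8);R=np.array([[np.cos(a),-np.sin(a)],[np.sin(a),np.cos(a)]])
for c,col in [((.4503,.2080),(0,0,255))]:
  for z in (.027,.067):
    pts=[]
    for l in [(-.025,-.032),(-.025,.032),(.025,.032)]:
      w=np.array(c)+R@np.array(l); u,v=proj("scene",np.array([*w,z])); pts.append([(u+.5-235)*10,(v+.5-280)*10])
    print(z,np.array(pts).round(0).tolist()); cv2.polylines(big,[np.array(pts,int)],False,col,1)
cv2.imwrite("pics/s4d.png",big)
E
```

```text
0.027 [[460.0, 386.0], [260.0, 496.0], [149.0, 393.0]]
0.067 [[457.0, 270.0], [254.0, 378.0], [141.0, 276.0]]
```

View pics/s4d.png

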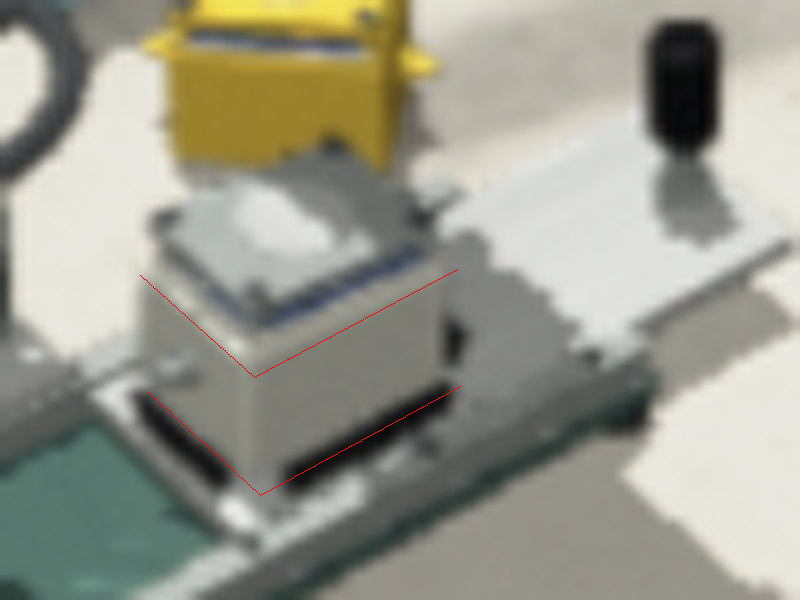

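```bash
python3 - <<'E'
from h import *
t=cv2.imread("pics/s4.png"); big=cv2.resize(t[280:340,235:315],None,fx=10,fy=10,interpolation=cv2.INTER_CUBIC)
a=np.radians(8.8);R=np.array([[np.cos(a),-np.sin(a)],[np.sin(a),np.cos(a)]])
c=np.array((.4503,.2080))
def pl(pts,col,cl=False):
    q=[]
    for x,y,z in pts:
        w=c+R@np.array([x,y]); u,v=proj("scene",np.array([*w,z])); q.append([(u+.5-235)*10,(v+.5-280)*10])
    q=np.array(q,int); cv2.polylines(big,[q],cl,col,1); return q.tolist()
print("knob",pl([(0,-.13,.081),(0,-.13,.047),(0,-.13,.027)],(0,0,255)))
print("cover",pl([(-.023,-.03,.0835),(-.023,.03,.0835),(.023,.03,.0835),(.023,-.03,.0835)],(0,200,0),True))
print("fences",pl([(-.027,-.016,.027),(-.027,.016,.027)],(255,0,0)),pl([(-.03,-.016,.038),(-.03,.016,.038)],(255,0,0)),pl([(-.012,.034,.027),(.012,.034,.027)],(255,0,0)),pl([(-.012,.037,.038),(.012,.037,.038)],(255,0,0)))
pl([(0,.042,.049),(0,.032,.049)],(255,0,255))
cv2.imwrite("pics/s4e.png",big)
t=cv2.imread("pics/s1.png")
s=cv2.imread("pics/scene0.png"); big=cv2.resize(s[280:340,235:315],None,fx=10,fy=10,interpolation=cv2.INTER_CUBIC)
pl([(-.027,-.016,.027),(-.027,.016,.027)],(255,0,0));pl([(-.03,-.016,.038),(-.03,.016,.038)],(255,0,0));pl([(-.012,.034,.027),(.012,.034,.027)],(255,0,0));pl([(-.012,.037,.038),(.012,.037,.038)],(255,0,0))
pl([(-.012,-.034,.027),(.012,-.034,.027)],(0,0,255));pl([(.027,-.016,.027),(.027,.016,.027)],(0,0,255))
cv2.imwrite("pics/s4f.png",big)
E
```

```text
knob [[687, 30], [686, 128], [685, 184]]
cover [[445, 219], [253, 320], [148, 226], [338, 131]]
fences [[415, 416], [316, 472]] [[421, 391], [321, 446]] [[224, 472], [170, 422]] [[212, 445], [159, 395]]
```

View pics/s4e.png

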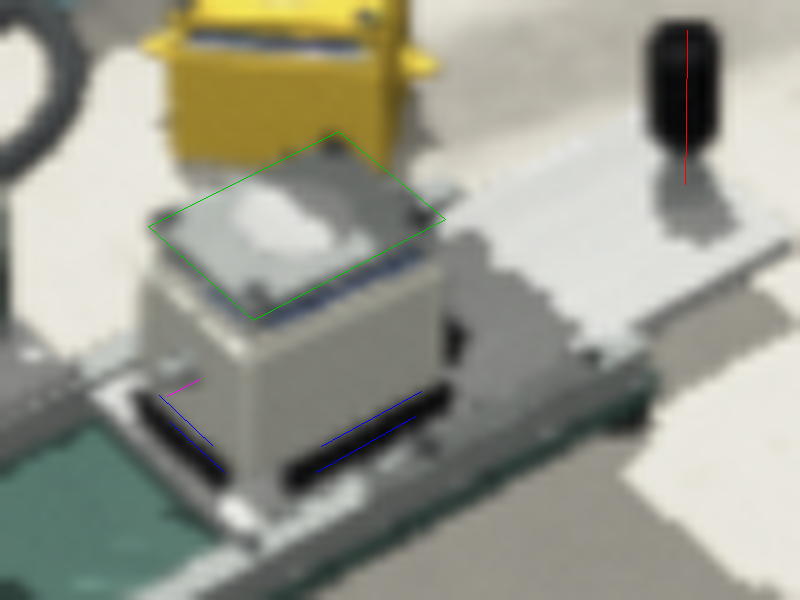

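View pics/s4f.png

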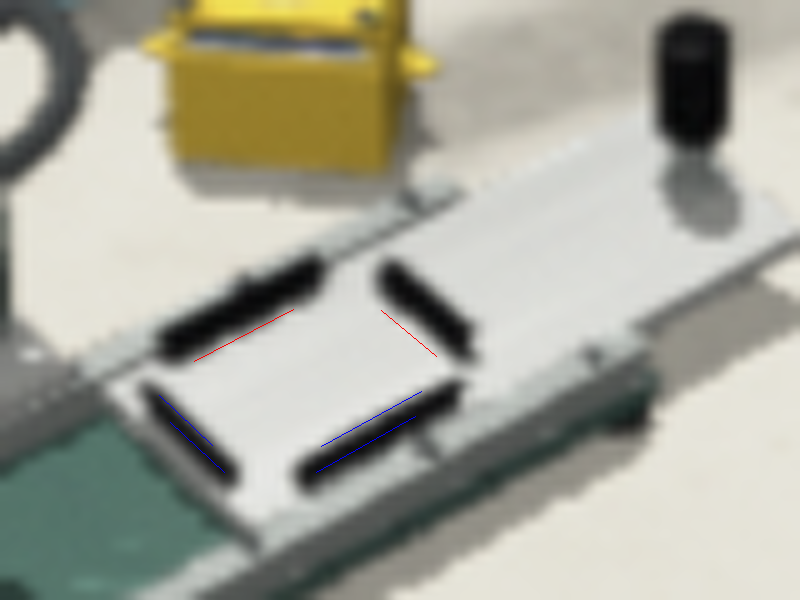

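```bash
python3 - <<'E'
from h import *
t=cv2.imread("pics/w4.png"); cv2.imwrite("pics/w4c.png",cv2.resize(t[235:345,260:390],None,fx=6,fy=6,interpolation=cv2.INTER_CUBIC))
p=np.load("pics/w4.npy"); print(at("wrist",321,149,.081,p))
E
```

```text
[0.4698 0.0815 0.081 ]
```

View pics/w4c.png

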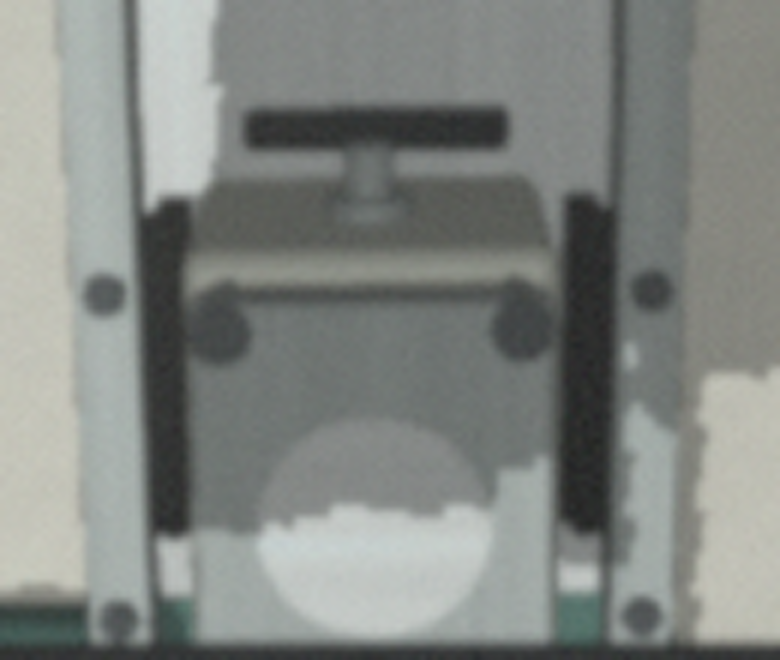

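```bash
python3 - <<'E'
from h import *
p=np.load("pics/w4.npy"); f=lambda x,y:(260+(x-2.5)/6,235+(y-2.5)/6)
a=np.radians(8.8);R=np.array([[np.cos(a),-np.sin(a)],[np.sin(a),np.cos(a)]])
c=np.array((.4503,.2080))
def loc(x,y,z): return ((R.T@(at("wrist",*f(x,y),z,p)[:2]-c))*1000).round(1)
print("fence inner base",loc(375,150,.027),"fence outer top",loc(375,106,.038))
for z0 in (.027,.030): print(z0,"bottom edge",loc(370,178,z0),"block top edge",loc(370,250,z0+.04),"top chamfer",loc(370,285,z0+.04),"screws",loc(219,330,z0+.0565),loc(521,328,z0+.0565))
print("xfences",loc(188,370,.027),loc(566,370,.027),"bl bottom corners",loc(197,180,.027),loc(545,180,.027))
print("knob", (R.T@(at("wrist",321,149,.081,p)[:2]-c))*1000)
E
```

```text
fence inner base [  0.4 -30.4] fence outer top [  0.3 -40.8]
0.027 bottom edge [  1.2 -26. ] block top edge [  1.3 -30.5] top chamfer [  1.3 -25.5] screws [ 20.2 -26.7] [-17.4 -26.3]
0.03 bottom edge [  1.2 -27.1] block top edge [  1.3 -31.7] top chamfer [  1.3 -26.8] screws [ 19.8 -28.1] [-17.2 -27.7]
xfences [29.5  4.6] [-28.3   5.6] bl bottom corners [ 26.9 -26.1] [-24.9 -25.3]
knob [-8.22548517e-02 -1.27994114e+02]
```

```bash
python3 - <<'E'
from h import *
p=np.load("pics/w1.npy"); f=lambda x,y:(250+(x-2)/5,165+(y-2)/5)
a=np.radians(-7.5);R=np.array([[np.cos(a),-np.sin(a)],[np.sin(a),np.cos(a)]])
c=np.array((.4967,-.2095))
def loc(x,y,z): return ((R.T@(at("wrist",*f(x,y),z,p)[:2]-c))*1000).round(1)
print("bottom",loc(345,104,0),"top edge",loc(345,138,.04),"chamf in",loc(345,158,.04),"corners bottom",loc(222,106,0),loc(465,108,0),"top corners",loc(206,150,.04),loc(486,150,.04))
E
```

```text
bottom [-1.3 30. ] top edge [-1.3 30.2] chamf in [-1.2 26.7] corners bottom [-25.   29.2] [21.9 29.7] top corners [-25.3  27.6] [23.2 28.7]
```

```bash
python3 - <<'E'
from h import *
t=cv2.imread("pics/s4.png"); big=cv2.resize(t[292:335,245:285],None,fx=14,fy=14,interpolation=cv2.INTER_CUBIC)
a=np.radians(8.8);R=np.array([[np.cos(a),-np.sin(a)],[np.sin(a),np.cos(a)]])
c=np.array((.4503,.2100))
def pl(pts,col,cl=False):
    q=[]
    for x,y,z in pts:
        w=c+R@np.array([x,y]); u,v=proj("scene",np.array([*w,z])); q.append([(u+.5-245)*14,(v+.5-292)*14])
    q=np.array(q,int); cv2.polylines(big,[q],cl,col,1); return q.tolist()
for z in(.027,.067): pl([(-.025,-.032,z),(-.025,.032,z),(.025,.032,z)],(0,0,255))
pl([(-.025,.032,.027),(-.025,.032,.067)],(0,0,255))
cv2.imwrite("pics/s4g.png",big)
E
```

```text
(no output)
```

View pics/s4g.png

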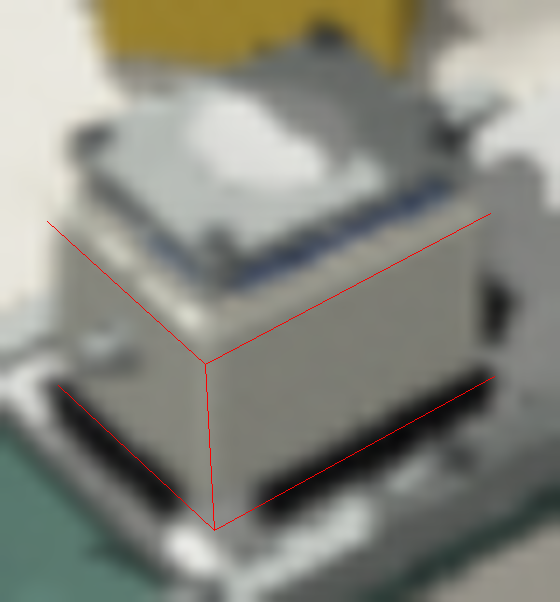

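Request:
apply_moves --increments '[{"grip": 0.78,"linear": [-6,35,30],"turn": [0,0,0]},{"grip": 0.78,"linear": [-12,70,50],"turn": [0,0,0]},{"grip": 0.78,"linear": [-12,70,53],"turn": [0,0,0]},{"grip": 0.78,"linear": [-12,70,53],"turn": [0,0,0]},{"grip": 0.78,"linear": [-12,70,53],"turn": [0,0,0]}]'

```text
time: 9.65
tool_pos: [0.4471, 0.2193, 0.2282]
tool_rot: [-3.125, -0.003, -3.003]
contact_force: [-0.1, -0.0, -0.1]
opening: 0.0714
```

```bash
python3 snap.py w5 wrist;python3 - <<'E'
from h import *
t=cv2.imread("pics/w5.png"); cv2.imwrite("pics/w5c.png",cv2.resize(t[170:300,250:390],None,fx=5.5,fy=5.5,interpolation=cv2.INTER_CUBIC))
E
```

```text
9.65 (array([0.44706527, 0.21932047, 0.22822925]), array([-3.12451352e+00, -2.61393488e-03, -3.00307671e+00])) [-0.1  -0.   -0.08] [ 0.313  0.296  1.587 -0.017  1.264 -2.962]
```

View pics/w5c.png

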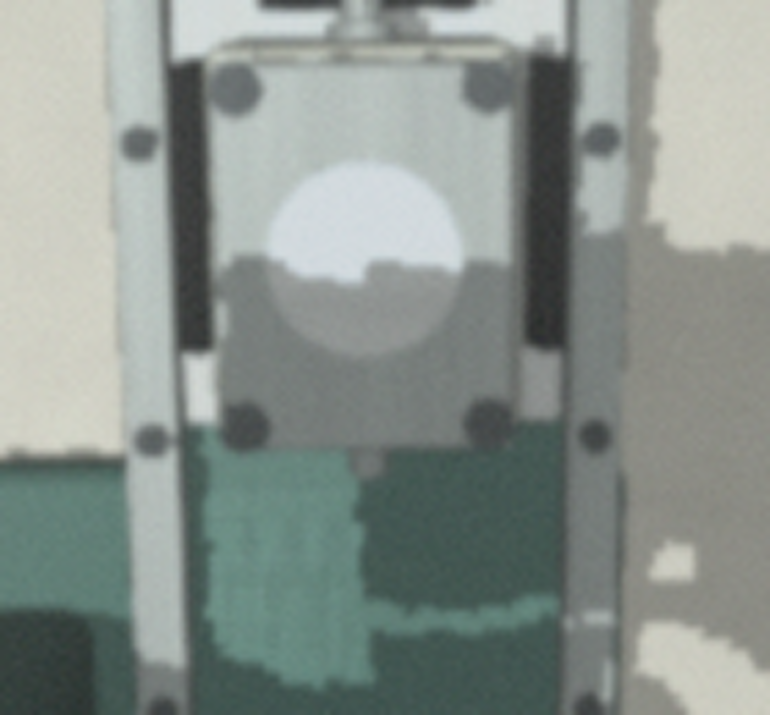

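```bash
python3 - <<'E'
from h import *
from scipy.optimize import brentq
g=lambda x,y:(250+(x-1)/5,165+(y-1)/5)
def rowz(p,f,A,B,w):
    return brentq(lambda z: np.linalg.norm(at("wrist",*f(*A),z,p)-at("wrist",*f(*B),z,p))-w,-.05,.2)
p1=np.load("pics/w1.npy"); f1=lambda x,y:(250+(x-2)/5,165+(y-2)/5)
# calibrate w at z=.056
for A,B in [((230,188),(457,192)),((227,483),(446,487)),((230,188),(227,483)),((457,192),(446,487))]:
    print("w1",np.linalg.norm(at("wrist",*f1(*A),.056,p1)-at("wrist",*f1(*B),.056,p1)))
p=np.load("pics/w5.npy"); f=lambda x,y:(250+(x-2.2)/5.5,170+(y-2.2)/5.5)
for w in(.0375,.038): print(rowz(p,f,(236,90),(488,86),w),rowz(p,f,(245,427),(489,423),w))
a=np.radians(8.8);R=np.array([[np.cos(a),-np.sin(a)],[np.sin(a),np.cos(a)]])
c=np.array((.4503,.2080))
def loc(x,y,z): return ((R.T@(at("wrist",*f(x,y),z,p)[:2]-c))*1000).round(1)
for q in [(236,90),(488,86),(489,423),(245,427)]: print(q,loc(*q,.084),loc(*q,.087))
print("fence x inner",loc(211,210,.027),loc(526,210,.027),loc(211,210,.038),"fence ends",loc(190,60,.038),loc(190,350,.038),loc(548,58,.038),loc(545,348,.038))
print("sled edge +y",loc(200,425,.027),loc(540,420,.027), "-y fence inner",loc(300,8,.027))
print("block top -y edge",loc(360,40,.067),"stub +y end",loc(370,478,.049))
E
```

```text
w1 0.03750839905941069
w1 0.038017101415021064
w1 0.05190183041088243
w1 0.05193399657257276
0.08430671714043216 0.08961960640428154
0.08017490837052443 0.0853544390003515
(236, 90) [ 19.9 -25.6] [ 19.7 -26. ]
(488, 86) [-17.7 -25.6] [-17.5 -26. ]
(489, 423) [-17.8  26.9] [-17.6  26. ]
(245, 427) [20.4 27. ] [20.1 26. ]
fence x inner [29.1  3.6] [-27.5   4.5] [28.2  1.4] fence ends [ 30.8 -24.6] [33.  26.7] [-30.4 -24. ] [-30.3  27.3]
sled edge +y [32.7 44. ] [-30.4  44.1] -y fence inner [ 12.1 -32. ]
block top -y edge [  1.4 -30.8] stub +y end [ 1.2 47.5]
```

```bash
cat > go.py <<'E'
import sys
from h import *
# usage: go x y z yawdeg  -> increments from measured pose
x,y,z,yaw=map(float,sys.argv[1:5])
s=observe(); R0=Rn.from_euler('xyz',s["tool_rot"]); R1=Rn.from_euler('xyz',[np.pi,0,np.radians(yaw)])
print(s["time"],s["tool_pos"].round(4),s["tool_rot"].round(4),s["qpos"].round(3))
print("lin",((np.array([x,y,z])-s["tool_pos"])*1000).round(1),"turn",(np.degrees((R1*R0.inv()).as_rotvec())/6).round(2))
E
python3 go.py .4503 .2095 .12 188.8
```

```text
9.7 [0.4472 0.219  0.2283] [-3.1246e+00 -2.5000e-03 -3.0039e+00] [ 0.312  0.296  1.587 -0.017  1.264 -2.962]
lin [   3.1   -9.5 -108.3] turn [ 0.16 -0.    0.15]
```

Request:
apply_moves --increments '[{"grip": 0.78,"linear": [3,-9.5,-20],"turn": [0.16,0,0.15]},{"grip": 0.78,"linear": [3,-9.5,-60],"turn": [0.16,0,0.15]},{"grip": 0.78,"linear": [3,-9.5,-95],"turn": [0.16,0,0.15]},{"grip": 0.78,"linear": [3,-9.5,-108],"turn": [0.16,0,0.15]},{"grip": 0.78,"linear": [3,-9.5,-108],"turn": [0.16,0,0.15]},{"grip": 0.78,"linear": [3,-9.5,-108],"turn": [0.16,0,0.15]}]'

```text
time: 10.3
tool_pos: [0.451, 0.2096, 0.1218]
tool_rot: [3.142, 0.002, -2.989]
contact_force: [0.2, 0.4, 0.1]
opening: 0.0714
```

```bash
python3 go.py .4503 .2095 .048 188.8; python3 snap.py s6 scene;python3 snap.py w6 wrist; python3 - <<'E'
from h import *
t=cv2.imread("pics/s6.png"); cv2.imwrite("pics/s6c.png",cv2.resize(t[270:345,230:310],None,fx=8,fy=8,interpolation=cv2.INTER_CUBIC))
E
```

```text
10.3 [0.451  0.2096 0.1218] [ 3.1415e+00  2.3000e-03 -2.9890e+00] [ 0.281  0.406  1.749 -0.     0.984 -3.013]
lin [ -0.7  -0.1 -73.8] turn [-0.    0.02  0.01]
10.3 (array([0.45104943, 0.20960582, 0.12182447]), array([ 3.14152064e+00,  2.28373940e-03, -2.98904830e+00])) [0.15 0.38 0.1 ] [ 0.281  0.406  1.749 -0.     0.984 -3.013]
10.35 (array([0.45146661, 0.20987917, 0.12248847]), array([ 3.14128269,  0.00389574, -2.98880816])) [ 0.13 -0.06  0.99] [ 0.281  0.405  1.749 -0.     0.984 -3.013]
```

View pics/s6c.png

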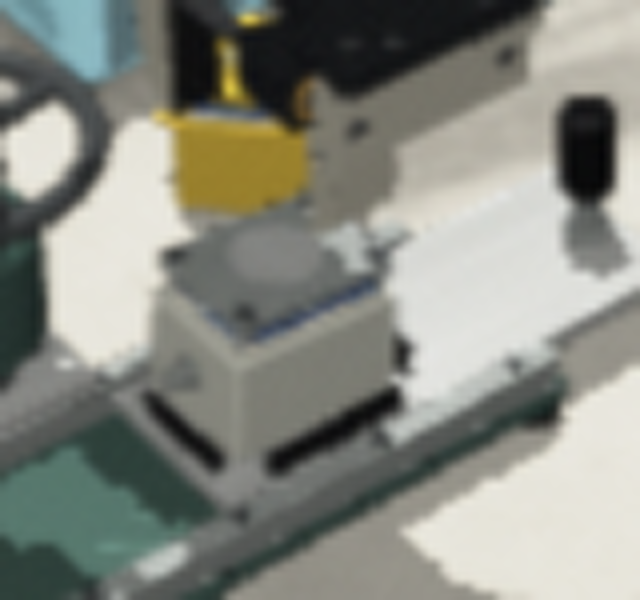

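View pics/w6.png

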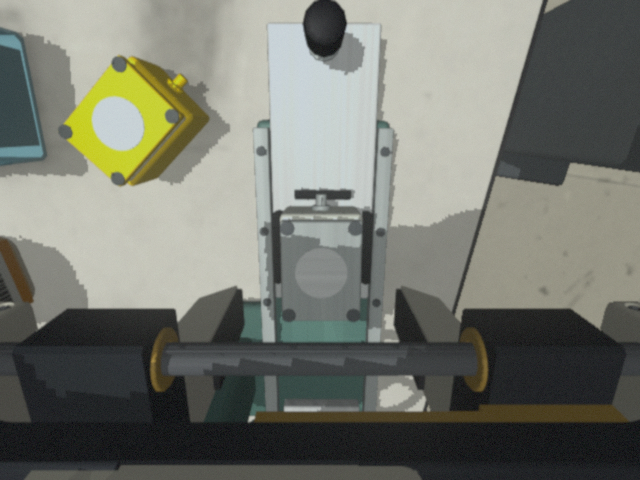

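Request:
apply_moves --increments '[{"grip": 0.78,"linear": [-0.7,0,-35],"turn": [0,0,0]},{"grip": 0.78,"linear": [-0.7,0,-60],"turn": [0,0,0]},{"grip": 0.78,"linear": [-0.7,0,-72],"turn": [0,0,0]},{"grip": 0.78,"linear": [-0.7,0,-73],"turn": [0,0,0]},{"grip": 0.3,"linear": [-0.7,0,-73],"turn": [0,0,0]},{"grip": 0.3,"linear": [-0.7,0,-73],"turn": [0,0,0]},{"grip": 0.3,"linear": [-0.7,0,-73],"turn": [0,0,0]},{"grip": 0.3,"linear": [-0.7,0,-73],"turn": [0,0,0]},{"grip": 0.3,"linear": [-0.7,0,-73],"turn": [0,0,0]}]' --grip_force 20

```text
time: 11.3
tool_pos: [0.4507, 0.2105, 0.0496]
tool_rot: [3.141, 0.005, -2.988]
contact_force: [-0.7, 1.7, 2.2]
opening: 0.0499
```

Request:
apply_moves --increments '[{"grip": 0.3,"linear": [0,0,5],"turn": [0,0,0]},{"grip": 0.3,"linear": [0,0,12],"turn": [0,0,0]},{"grip": 0.3,"linear": [0.4,-2.5,14],"turn": [0,0,0]},{"grip": 0.3,"linear": [0.4,-2.5,14],"turn": [0,0,0]}]'

```text
time: 11.7
tool_pos: [0.4507, 0.2073, 0.0632]
tool_rot: [3.142, 0.003, -2.988]
contact_force: [0.2, -0.7, -6.2]
opening: 0.05
```

```bash
python3 snap.py s7 scene;python3 snap.py w7 wrist; python3 - <<'E'
from h import *
t=cv2.imread("pics/s7.png"); a=cv2.resize(t[285:345,235:295],None,fx=6.6,fy=6.6,interpolation=cv2.INTER_CUBIC)
t=cv2.imread("pics/w7.png"); b=cv2.resize(t[80:280,220:420],None,fx=1.98,fy=1.98,interpolation=cv2.INTER_CUBIC)
cv2.imwrite("pics/c7.png",np.hstack([a,b]))
E
```

```text
11.7 (array([0.45066715, 0.20734654, 0.06317971]), array([ 3.14150275,  0.00321491, -2.98826854])) [ 0.22 -0.72 -6.23] [ 0.277  0.489  1.814 -0.     0.835 -3.018]
11.75 (array([0.45051235, 0.20740528, 0.06296851]), array([ 3.14144462e+00,  2.84627709e-03, -2.98842481e+00])) [-1.09  0.17 -6.34] [ 0.277  0.49   1.814 -0.     0.835 -3.018]
```

View pics/c7.png

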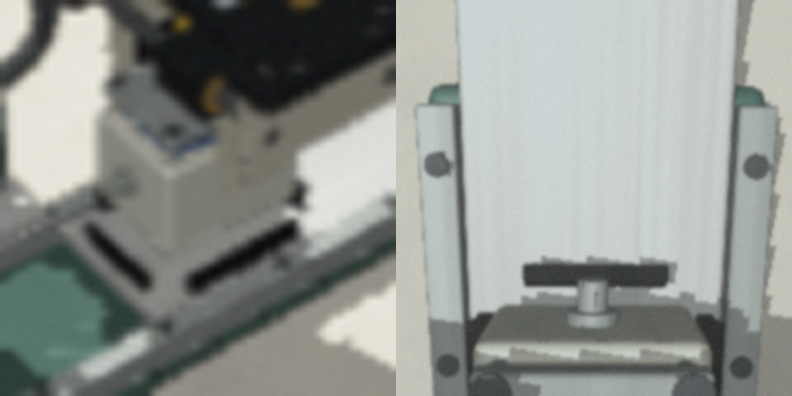

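```bash
python3 - <<'E'
from h import *
p=np.load("pics/w7.npy")
a=np.radians(8.8);R=np.array([[np.cos(a),-np.sin(a)],[np.sin(a),np.cos(a)]])
c=np.array((.4503,.2080))
def loc(u,v,z): return ((R.T@(at("wrist",u,v,z,p)[:2]-c))*1000).round(1)
g=lambda x,y:(220+(x-396)/1.98,80+y/1.98)
print("bottom edge",loc(*g(592,305),.0415),"top edge",loc(*g(592,342),.0815),"fence base",loc(*g(592,286),.027),"fence outer top",loc(*g(592,264),.038),"fence ends x",loc(*g(523,275),.033),loc(*g(670,275),.033))
print("block bottom corners",loc(*g(505,306),.0415),loc(*g(678,306),.0415))
E
```

```text
bottom edge [  0.9 -29.8] top edge [  0.8 -33.6] fence base [  0.9 -31. ] fence outer top [  0.8 -39.7] fence ends x [ 19.1 -35.5] [-19.8 -35.6]
block bottom corners [ 23.2 -29.5] [-21.1 -29.5]
```

```bash
python3 - <<'E'
from h import *
p=np.load("pics/w2.npy"); g=lambda x,y:(200+(x-.9)/2.8,215+(y-.9)/2.8)
Rm=Rn.from_euler('xyz',p[1]).as_matrix()
def tl(x,y,h): 
    z=p[0][2]-.0188+h; return (Rm.T@(at("wrist",*g(x,y),z,p)-p[0])*1000).round(1)
print("bottom",tl(335,56,0),"top",tl(335,125,.04),"chamf",tl(335,155,.04),"corners",tl(200,58,0),tl(470,58,0),tl(165,135,.04),tl(503,135,.04))
p=np.load("pics/w7.npy"); g=lambda x,y:(220+(x-396)/1.98,80+y/1.98)
Rm=Rn.from_euler('xyz',p[1]).as_matrix()
print("w7 bottom",tl(592,305,0),"top",tl(592,342,.04),"chamf",tl(592,364,.04),"corners",tl(505,306,0),tl(680,306,0))
E
```

```text
bottom [ -0.5 -29.6  18.7] top [ -0.6 -31.1 -21.3] chamf [ -0.6 -26.6 -21.3] corners [-24.6 -29.2  18.8] [ 23.5 -29.2  18.7] [-24.7 -29.6 -21.2] [ 23.1 -29.6 -21.3]
w7 bottom [ -0.7 -29.9  18.8] top [ -0.8 -33.9 -21.2] chamf [ -0.7 -29.2 -21.2] corners [-22.7 -29.6  18.8] [ 21.4 -29.7  18.7]
```

```bash
python3 - <<'E'
from h import *
fs=lambda x,y:(245+(x-6.5)/14,292+(y-6.5)/14)
f5=lambda x,y:(250+(x-2.2)/5.5,170+(y-2.2)/5.5); f4=lambda x,y:(260+(x-2.5)/6,235+(y-2.5)/6)
p5=np.load("pics/w5.npy");p4=np.load("pics/w4.npy")
a=np.radians(8.8);R=np.array([[np.cos(a),-np.sin(a)],[np.sin(a),np.cos(a)]]);c=np.array((.4503,.2080))
def tri(rays):
    A=np.zeros((3,3));b=np.zeros(3)
    for o,d in rays:
        d=d/np.linalg.norm(d);M=np.eye(3)-np.outer(d,d);A+=M;b+=M@o
    return np.linalg.solve(A,b)
S={"-x+y":((218,256),(489,423),None),"+x+y":((90,140),(245,427),None),"-x-y":((450,135),(488,86),(521,328)),"+x-y":((325,32),(236,90),(219,330))}
for k,(s,w5,w4) in S.items():
    r=[ray("scene",*fs(*s)),ray("wrist",*f5(*w5),p5)]
    q=tri(r); print(k,"s+w5",(R.T@(q[:2]-c)*1000).round(1),(q[2]*1000).round(1))
    if w4:
        q=tri([r[0],ray("wrist",*f4(*w4),p4)]);print("   s+w4",(R.T@(q[:2]-c)*1000).round(1),(q[2]*1000).round(1))
E
```

```text
-x+y s+w5 [-18.2  26.5] 84.0
+x+y s+w5 [20.3 26.6] 85.5
-x-y s+w5 [-17.9 -25.8] 83.4
   s+w4 [-17.6 -26.3] 83.0
+x-y s+w5 [ 19.9 -25.6] 83.8
   s+w4 [ 20.4 -26.3] 83.0
```

Request:
apply_moves --increments '[{"grip": 0.3,"linear": [-0.4,2.5,0],"turn": [0,0,0]},{"grip": 0.3,"linear": [-0.4,2.5,-5],"turn": [0,0,0]},{"grip": 0.3,"linear": [-0.4,2.5,-8],"turn": [0,0,0]},{"grip": 0.3,"linear": [-0.4,2.5,-10],"turn": [0,0,0]},{"grip": 0.3,"linear": [-0.4,2.5,-12],"turn": [0,0,0]},{"grip": 0.3,"linear": [-0.4,2.5,-13],"turn": [0,0,0]},{"grip": 0.3,"linear": [-0.4,2.5,-13],"turn": [0,0,0]}]'

```text
time: 12.5
tool_pos: [0.4502, 0.2102, 0.0499]
tool_rot: [3.141, 0.003, -2.988]
contact_force: [0.6, -0.7, -6.0]
opening: 0.0501
```

Request:
apply_moves --increments '[{"grip": 0.3,"linear": [0,0,-1],"turn": [0,0,0]},{"grip": 0.3,"linear": [0,0,-2],"turn": [0,0,0]},{"grip": 0.3,"linear": [0,0,-2],"turn": [0,0,0]}]'

```text
time: 12.8
tool_pos: [0.4502, 0.2104, 0.0484]
tool_rot: [3.141, 0.004, -2.988]
contact_force: [-2.4, 1.9, 2.1]
opening: 0.0499
```

Request:
apply_moves --increments '[{"grip": 0.3,"linear": [0,0,-1],"turn": [0,0,0]},{"grip": 0.3,"linear": [0,0,-2],"turn": [0,0,0]},{"grip": 0.3,"linear": [0,0,-2],"turn": [0,0,0]}]'

```text
time: 13.1
tool_pos: [0.4502, 0.2103, 0.0476]
tool_rot: [3.141, 0.004, -2.988]
contact_force: [-7.3, 0.6, 17.6]
opening: 0.0498
```

Request:
apply_moves --increments '[{"grip": 0.3,"linear": [0,0,1],"turn": [0,0,0]},{"grip": 0.3,"linear": [-1,0,1],"turn": [0,0,0]},{"grip": 0.3,"linear": [-1.5,0,1],"turn": [0,0,0]},{"grip": 0.3,"linear": [-1.5,0,0],"turn": [0,0,0]},{"grip": 0.3,"linear": [-1.5,0,0],"turn": [0,0,0]}]'

```text
time: 13.6
tool_pos: [0.4503, 0.2103, 0.0475]
tool_rot: [3.141, 0.007, -2.988]
contact_force: [-1.6, -0.2, 13.9]
opening: 0.0499
```

Request:
apply_moves --increments '[{"grip": 0.78,"linear": [-1,0,1],"turn": [0,0,0]},{"grip": 0.78,"linear": [-1,0,1],"turn": [0,0,0]},{"grip": 0.78,"linear": [-1,0,10],"turn": [0,0,0]},{"grip": 0.78,"linear": [-1,0,40],"turn": [0,0,0]},{"grip": 0,"linear": [-2,10,55],"turn": [0,0,0]},{"grip": 0,"linear": [-4,20,55],"turn": [0,0,0]},{"grip": 0,"linear": [-4,20,55],"turn": [0,0,0]},{"grip": 0,"linear": [-4,20,52],"turn": [0,0,0]},{"grip": 0,"linear": [-4,20,48],"turn": [0,0,0]},{"grip": 0,"linear": [-4,20,44],"turn": [0,0,0]}]'

```text
time: 14.6
tool_pos: [0.4443, 0.2297, 0.0888]
tool_rot: [-3.141, 0.001, -2.988]
contact_force: [-0.3, -0.6, 0.4]
opening: 0.0284
```

Request:
apply_moves --increments '[{"grip": 0,"linear": [0,0,0],"turn": [0,0,0]},{"grip": 0,"linear": [0,0,0],"turn": [0,0,0]},{"grip": 0,"linear": [0,0,-2],"turn": [0,0,0]},{"grip": 0,"linear": [0,0,-3],"turn": [0,0,0]},{"grip": 0,"linear": [0,0,-3],"turn": [0,0,0]}]'

```text
time: 15.1
tool_pos: [0.4447, 0.2301, 0.0869]
tool_rot: [3.141, 0.003, -2.988]
contact_force: [-0.2, 0.2, 0.3]
opening: 0.0005
```

Request:
apply_moves --increments '[{"grip": 0,"linear": [0,0,-1],"turn": [0,0,0]},{"grip": 0,"linear": [0,0,-1.5],"turn": [0,0,0]}]'

```text
time: 15.3
tool_pos: [0.4447, 0.2302, 0.0855]
tool_rot: [3.141, 0.003, -2.988]
contact_force: [0.1, 0.4, 0.3]
opening: 0.0005
```

Request:
apply_moves --increments '[{"grip": 0,"linear": [0,0,-1],"turn": [0,0,0]},{"grip": 0,"linear": [0,0,-1.5],"turn": [0,0,0]}]'

```text
time: 15.5
tool_pos: [0.4447, 0.2302, 0.0839]
tool_rot: [3.141, 0.003, -2.988]
contact_force: [0.9, -0.0, 0.2]
opening: 0.0002
```

Request:
apply_moves --increments '[{"grip": 0,"linear": [0,0,-1],"turn": [0,0,0]},{"grip": 0,"linear": [0,0,-1.5],"turn": [0,0,0]}]'

```text
time: 15.7
tool_pos: [0.4447, 0.2301, 0.0823]
tool_rot: [3.141, 0.003, -2.988]
contact_force: [-0.4, -0.0, 0.7]
opening: 0.0007
```

Request:
apply_moves --increments '[{"grip": 0,"linear": [0,0,-1],"turn": [0,0,0]},{"grip": 0,"linear": [0,0,-1.5],"turn": [0,0,0]}]'

```text
time: 15.9
tool_pos: [0.4448, 0.2303, 0.0815]
tool_rot: [3.141, 0.004, -2.988]
contact_force: [-1.7, -1.1, 9.1]
opening: 0.0006
```

Request:
apply_moves --increments '[{"grip": 0,"linear": [0,0,8],"turn": [0,0,0]},{"grip": 0,"linear": [3,-22,8],"turn": [0,0,0]},{"grip": 0,"linear": [6,-42,8],"turn": [0,0,0]},{"grip": 0,"linear": [6,-42,4],"turn": [0,0,0]},{"grip": 0,"linear": [6,-42,2.5],"turn": [0,0,0]},{"grip": 0,"linear": [6,-42,2.5],"turn": [0,0,0]}]'

```text
time: 16.5
tool_pos: [0.4504, 0.1887, 0.0832]
tool_rot: [3.141, 0.003, -2.988]
contact_force: [0.4, -0.2, -0.1]
opening: 0.0002
```

Request:
apply_moves --increments '[{"grip": 0,"linear": [0,0,-1],"turn": [0,0,0]},{"grip": 0,"linear": [0,0,-1.5],"turn": [0,0,0]}]'

```text
time: 16.7
tool_pos: [0.4506, 0.1887, 0.0819]
tool_rot: [3.141, 0.003, -2.987]
contact_force: [-0.2, -0.0, 0.4]
opening: 0.0004
```

Request:
apply_moves --increments '[{"grip": 0,"linear": [0,0,-1],"turn": [0,0,0]},{"grip": 0,"linear": [0,0,-1],"turn": [0,0,0]}]'

```text
time: 16.9
tool_pos: [0.4507, 0.1886, 0.0816]
tool_rot: [3.141, 0.004, -2.988]
contact_force: [-2.3, 0.1, 6.3]
opening: 0.0003
```

Request:
apply_moves --increments '[{"grip": 0.6,"linear": [0,0,20],"turn": [0,0,0]},{"grip": 0.6,"linear": [4,-20,45],"turn": [0,0,-1.2]},{"grip": 0.6,"linear": [10,-60,50],"turn": [0,0,-2.4]},{"grip": 0.6,"linear": [19.5,-100,50],"turn": [0,0,-3.6]},{"grip": 0.6,"linear": [19.5,-108,50],"turn": [0,0,-4.8]},{"grip": 0.6,"linear": [19.5,-108,50],"turn": [0,0,-4.8]},{"grip": 0.6,"linear": [19.5,-108,50],"turn": [0,0,-4.8]}]'

```text
time: 17.6
tool_pos: [0.4701, 0.0805, 0.1309]
tool_rot: [3.141, 0.003, 2.795]
contact_force: [0.8, -0.1, -0.0]
opening: 0.0517
```

```bash
python3 snap.py s8 scene;python3 snap.py w8 wrist; python3 - <<'E'
from h import *
t=cv2.imread("pics/s8.png"); a=cv2.resize(t[265:345,215:335],None,fx=6,fy=6,interpolation=cv2.INTER_CUBIC)
cv2.imwrite("pics/s8c.png",a)
E
python3 go.py .4700 .0805 .052 160
```

```text
17.6 (array([0.47006678, 0.08052942, 0.13090672]), array([3.14118430e+00, 2.75954573e-03, 2.79546987e+00])) [ 0.83 -0.08 -0.04] [ 9.000e-03  3.600e-01  1.793e+00 -1.000e-03  9.860e-01 -2.786e+00]
17.65 (array([0.47001008, 0.0808799 , 0.13088826]), array([3.14121991e+00, 2.73664563e-03, 2.79597975e+00])) [ 0.48 -0.65  0.72] [ 1.000e-02  3.600e-01  1.793e+00 -1.000e-03  9.860e-01 -2.786e+00]
17.7 [0.47   0.0811 0.1309] [3.1413e+00 2.7000e-03 2.7960e+00] [ 1.000e-02  3.600e-01  1.793e+00 -1.000e-03  9.860e-01 -2.785e+00]
lin [  0.   -0.6 -78.9] turn [ 0.01  0.03 -0.03]
```

View pics/s8c.png

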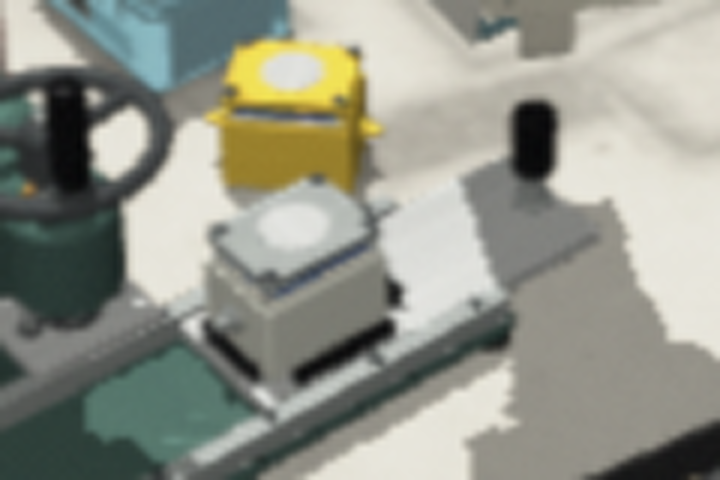

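View pics/w8.png

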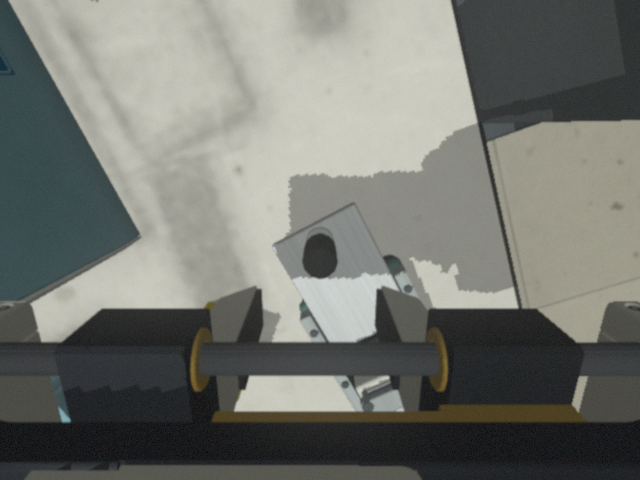

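```bash
python3 - <<'E'
from h import *
p=np.load("pics/w8.npy")
print(at("wrist",320,261,.081,p),at("wrist",320,255,.081,p))
E
```

```text
[0.4686 0.0774 0.081 ] [0.4673 0.0738 0.081 ]
```

Request:
apply_moves --increments '[{"grip": 0.6,"linear": [-0.7,-1.5,-35],"turn": [0,0,0]},{"grip": 0.6,"linear": [-0.7,-1.5,-62],"turn": [0,0,0]},{"grip": 0.6,"linear": [-0.7,-1.5,-77],"turn": [0,0,0]},{"grip": 0.6,"linear": [-0.7,-1.5,-79],"turn": [0,0,0]},{"grip": 0.1,"linear": [-0.7,-1.5,-79],"turn": [0,0,0]},{"grip": 0.1,"linear": [-0.7,-1.5,-79],"turn": [0,0,0]},{"grip": 0.1,"linear": [-0.7,-1.5,-79],"turn": [0,0,0]},{"grip": 0.1,"linear": [-0.7,-1.5,-79],"turn": [0,0,0]},{"grip": 0.1,"linear": [-0.7,-1.5,-79],"turn": [0,0,0]}]' --grip_force 20

```text
time: 18.6
tool_pos: [0.469, 0.0787, 0.0524]
tool_rot: [3.142, 0.002, 2.792]
contact_force: [-0.7, 0.9, 5.5]
opening: 0.0215
```

Request:
apply_moves --increments '[{"grip": 0.1,"linear": [-0.8,5,0],"turn": [0,0,0]},{"grip": 0.1,"linear": [-2.4,15.8,0],"turn": [0,0,0]},{"grip": 0.1,"linear": [-4.3,27.7,0],"turn": [0,0,0]},{"grip": 0.1,"linear": [-6.1,39.5,0],"turn": [0,0,0]},{"grip": 0.1,"linear": [-8,51.4,0],"turn": [0,0,0]},{"grip": 0.1,"linear": [-9.8,63.2,0],"turn": [0,0,0]},{"grip": 0.1,"linear": [-11.6,75,0],"turn": [0,0,0]},{"grip": 0.1,"linear": [-13.2,85,0],"turn": [0,0,0]},{"grip": 0.1,"linear": [-14.2,92,0],"turn": [0,0,0]},{"grip": 0.1,"linear": [-14.8,96,0],"turn": [0,0,0]}]'

```text
time: 19.6
tool_pos: [0.4548, 0.1752, 0.0524]
tool_rot: [3.141, 0.004, 2.793]
contact_force: [-1.0, -2.8, 5.7]
opening: 0.0217
```

Request:
apply_moves --increments '[{"grip": 0.1,"linear": [-0.6,4,0],"turn": [0,0,0]},{"grip": 0.1,"linear": [-1.2,8,0],"turn": [0,0,0]},{"grip": 0.1,"linear": [-1.6,11,0],"turn": [0,0,0]},{"grip": 0.1,"linear": [-2,13,0],"turn": [0,0,0]},{"grip": 0.1,"linear": [-2.3,15,0],"turn": [0,0,0]}]'

```text
time: 20.1
tool_pos: [0.4527, 0.1889, 0.0524]
tool_rot: [-3.14, 0.004, 2.793]
contact_force: [0.9, -15.3, 6.9]
opening: 0.0217
```

Request:
apply_moves --increments '[{"grip": 0.1,"linear": [-0.3,1.5,0],"turn": [0,0,0]},{"grip": 0.1,"linear": [-0.3,1.5,0],"turn": [0,0,0]}]'

```text
time: 20.3
tool_pos: [0.4527, 0.1889, 0.0524]
tool_rot: [-3.139, 0.005, 2.794]
contact_force: [0.4, -15.1, 6.5]
opening: 0.0213
```

Request:
apply_moves --increments '[{"grip": 0.6,"linear": [0,0,0],"turn": [0,0,0]},{"grip": 0.6,"linear": [0,0,0],"turn": [0,0,0]},{"grip": 0.6,"linear": [0,0,10],"turn": [0,0,0]},{"grip": 0.6,"linear": [0,0,50],"turn": [0,0,0]},{"grip": 0.6,"linear": [4,-40,100],"turn": [0,0,0]},{"grip": 0.6,"linear": [5,-60,150],"turn": [0,0,0]},{"grip": 0.6,"linear": [5,-60,190],"turn": [0,0,0]},{"grip": 0.6,"linear": [5,-60,200],"turn": [0,0,0]}]'

```text
time: 21.1
tool_pos: [0.4589, 0.1308, 0.2578]
tool_rot: [3.137, 0.011, 2.791]
contact_force: [-0.5, 0.7, -0.9]
opening: 0.0552
```

```bash
python3 snap.py s9 scene;python3 snap.py t9 top; python3 - <<'E'
from h import *
t=cv2.imread("pics/s9.png"); cv2.imwrite("pics/s9c.png",cv2.resize(t[260:380,180:300],None,fx=5,fy=5,interpolation=cv2.INTER_CUBIC))
t=cv2.imread("pics/t9.png"); cv2.imwrite("pics/t9c.png",cv2.resize(t[235:305,170:260],None,fx=8,fy=8,interpolation=cv2.INTER_CUBIC))
E
```

```text
21.1 (array([0.45893545, 0.13076473, 0.25783638]), array([3.13711727, 0.01130387, 2.79143657])) [-0.51  0.68 -0.92] [ 1.180e-01  2.220e-01  1.603e+00 -1.000e-03  1.304e+00 -2.674e+00]
21.15 (array([0.45926645, 0.13111632, 0.25839167]), array([3.13647856, 0.01241761, 2.79180783])) [0.63 0.01 2.62] [ 1.180e-01  2.220e-01  1.602e+00 -1.000e-03  1.304e+00 -2.673e+00]
```

View pics/s9c.png

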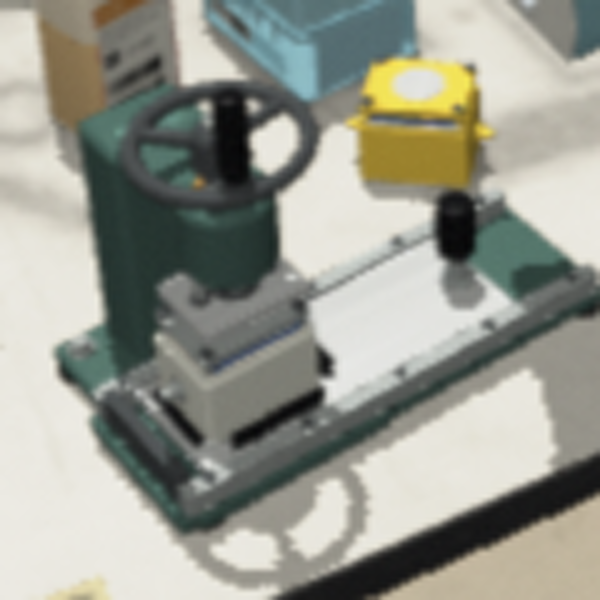

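View pics/t9c.png

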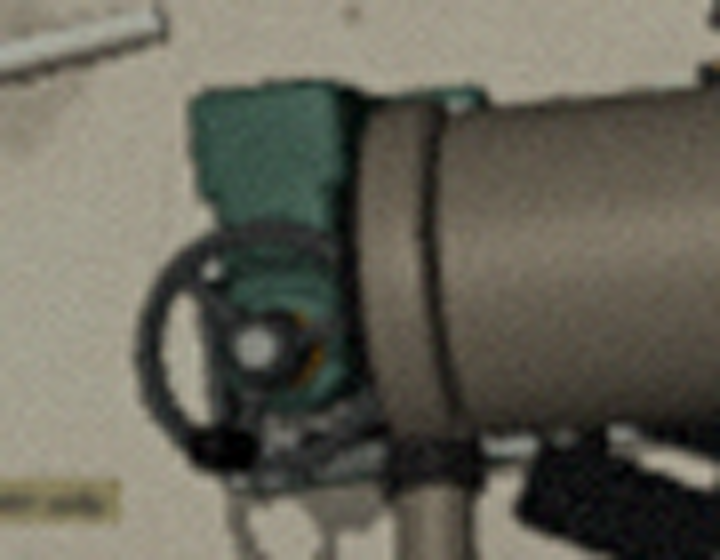

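Request:
apply_moves --increments '[{"grip": 0.6,"linear": [0,10,30],"turn": [0,0,-1.4]},{"grip": 0.6,"linear": [-5,35,45],"turn": [0,0,-2.8]},{"grip": 0.6,"linear": [-10,70,45],"turn": [0,0,-4.2]},{"grip": 0.6,"linear": [-14,105,45],"turn": [0,0,-5.6]},{"grip": 0.6,"linear": [-18,140,45],"turn": [0,0,-7]},{"grip": 0.6,"linear": [-22,170,45],"turn": [0,0,-8.4]},{"grip": 0.6,"linear": [-25,187,45],"turn": [0,0,-9.8]},{"grip": 0.6,"linear": [-25,187,45],"turn": [0,0,-11.2]},{"grip": 0.6,"linear": [-25,187,45],"turn": [0,0,-11.67]},{"grip": 0.6,"linear": [-25,187,45],"turn": [0,0,-11.67]}]'

```text
time: 22.2
tool_pos: [0.4312, 0.3185, 0.2953]
tool_rot: [-3.139, 0.004, 1.571]
contact_force: [0.7, 0.4, 0.6]
opening: 0.055
```

```bash
python3 snap.py w10 wrist
```

```text
22.2 (array([0.43122179, 0.31851435, 0.29532993]), array([-3.13905803,  0.00439101,  1.57122583])) [0.69 0.42 0.6 ] [ 0.495  0.322  1.363 -0.003  1.46  -1.076]
```

View pics/w10.png

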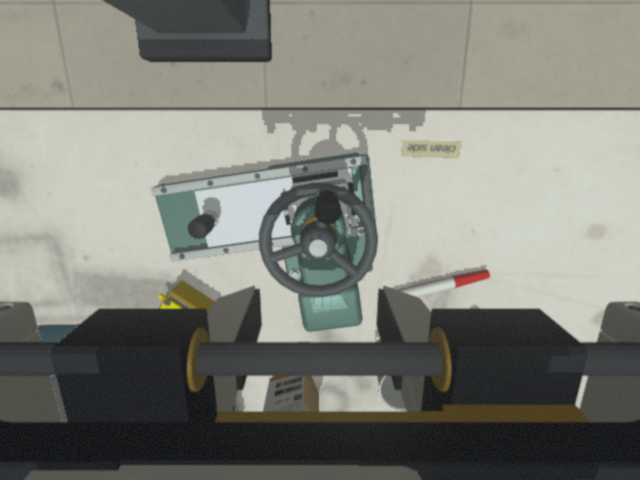

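```bash
python3 - <<'E'
from h import *
t=cv2.imread("pics/w10.png"); cv2.imwrite("pics/w10c.png",cv2.resize(t[175:305,250:390],None,fx=5.5,fy=5.5,interpolation=cv2.INTER_CUBIC))
E
```

```text
(no output)
```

View pics/w10c.png

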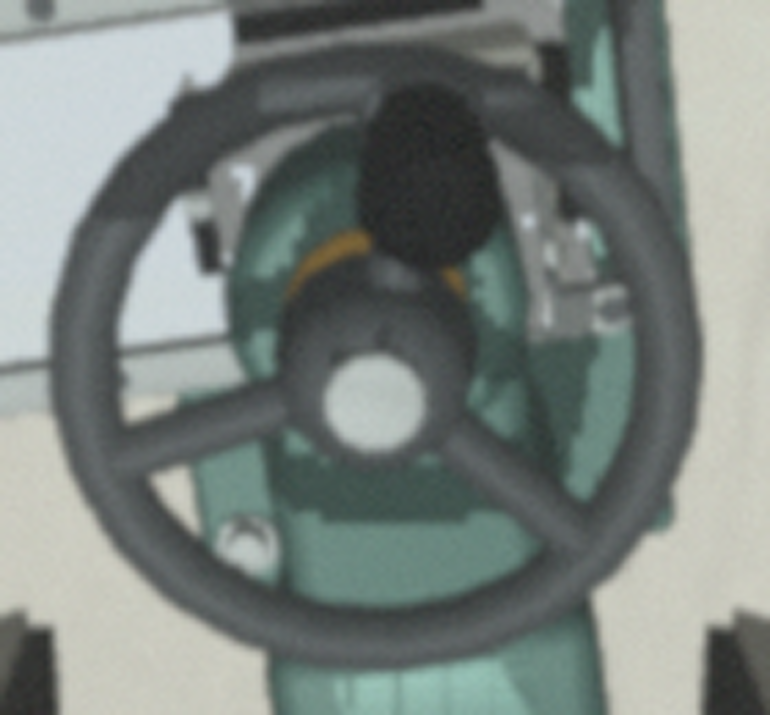

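```bash
python3 - <<'E'
from h import *
p=np.load("pics/w10.npy"); f=lambda x,y:(250+(x-2.2)/5.5,175+(y-2.2)/5.5)
A=lambda x,y,z:at("wrist",*f(x,y),z,p)
for z in (.172,.178): print("rim",A(52,356,z),A(698,356,z),A(375,45,z),A(375,668,z),np.linalg.norm(A(52,356,z)-A(698,356,z)),np.linalg.norm(A(375,45,z)-A(375,668,z)), (A(52,356,z)+A(698,356,z)+A(375,45,z)+A(375,668,z))/4)
print("hubcap",A(375,402,.19),A(375,402,.2))
for z in (.226,.229): print("top",A(431,199,z),np.linalg.norm(A(365,190,z)-A(498,190,z)))
o,d=ray("wrist",*f(431,199),p); print(o)
E
```

```text
rim [0.4358 0.2711 0.172 ] [0.4357 0.3647 0.172 ] [0.3909 0.318  0.172 ] [0.4853 0.3179 0.172 ] 0.09360005341878819 0.09440005296608682 [0.436925 0.317925 0.172   ]
rim [0.434  0.2722 0.178 ] [0.4339 0.3637 0.178 ] [0.39  0.318 0.178] [0.4824 0.3179 0.178 ] 0.09150005464479245 0.09240005411253825 [0.435075 0.31795  0.178   ]
hubcap [0.4369 0.318  0.19  ] [0.4336 0.3181 0.2   ]
top [0.4007 0.3247 0.226 ] 0.015100000000000002
top [0.4001 0.3246 0.229 ] 0.015000000000000013
[0.35081399 0.31979182 0.45375438]
```

```bash
python3 go.py .4003 .3247 .192 90
```

```text
22.25 [0.4314 0.3184 0.2956] [-3.1395  0.0041  1.5725] [ 0.494  0.322  1.363 -0.003  1.461 -1.078]
lin [ -31.1    6.3 -103.6] turn [ 0.04 -0.02 -0.02]
```

Request:
apply_moves --increments '[{"grip": 0.6,"linear": [-15,3,0],"turn": [0,0,0]},{"grip": 0.6,"linear": [-31,6.3,-15],"turn": [0,0,0]},{"grip": 0.6,"linear": [-31,6.3,-50],"turn": [0,0,0]},{"grip": 0.6,"linear": [-31,6.3,-85],"turn": [0,0,0]},{"grip": 0.6,"linear": [-31,6.3,-101],"turn": [0,0,0]},{"grip": 0.6,"linear": [-31,6.3,-103.5],"turn": [0,0,0]},{"grip": 0.6,"linear": [-31,6.3,-103.5],"turn": [0,0,0]}]'

```text
time: 22.95
tool_pos: [0.4006, 0.3246, 0.1937]
tool_rot: [-3.142, 0.003, 1.571]
contact_force: [-1.0, 0.4, -0.1]
opening: 0.0547
```

```bash
python3 go.py .4003 .3247 .192 90; python3 snap.py w11 wrist;python3 snap.py s11 scene; python3 - <<'E'
from h import *
t=cv2.imread("pics/s11.png"); a=cv2.resize(t[230:330,180:280],None,fx=4,fy=4,interpolation=cv2.INTER_CUBIC)
t=cv2.imread("pics/w11.png"); b=cv2.resize(t[200:400,220:420],None,fx=2,fy=2,interpolation=cv2.INTER_CUBIC)
cv2.imwrite("pics/c11.png",np.hstack([a,b]))
E
```

```text
22.95 [0.4006 0.3246 0.1937] [-3.1415e+00  3.1000e-03  1.5710e+00] [ 0.534  0.355  1.6   -0.003  1.187 -1.036]
lin [-0.3  0.1 -1.7] turn [ 0.03 -0.   -0.  ]
22.95 (array([0.40058875, 0.32459477, 0.19371432]), array([-3.14151197e+00,  3.05475855e-03,  1.57102791e+00])) [-0.97  0.4  -0.1 ] [ 0.534  0.355  1.6   -0.003  1.187 -1.036]
23.0 (array([0.40113956, 0.3247929 , 0.19442611]), array([3.14023834e+00, 2.27955779e-03, 1.57086892e+00])) [ 0.19 -0.54  0.3 ] [ 0.534  0.355  1.599 -0.003  1.188 -1.036]
```

View pics/c11.png

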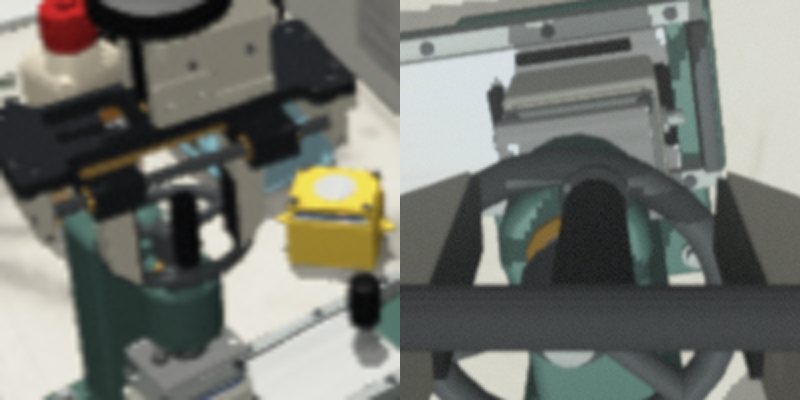

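Request:
apply_moves --increments '[{"grip": 0.05,"linear": [-0.3,0,-2],"turn": [0,0,0]},{"grip": 0.05,"linear": [-0.3,0,-2],"turn": [0,0,0]},{"grip": 0.05,"linear": [-0.3,0,-2],"turn": [0,0,0]},{"grip": 0.05,"linear": [-0.3,0,-2],"turn": [0,0,0]},{"grip": 0.05,"linear": [-0.3,0,-2],"turn": [0,0,0]}]' --grip_force 30

```text
time: 23.55
tool_pos: [0.4009, 0.3245, 0.1916]
tool_rot: [3.141, 0.003, 1.57]
contact_force: [0.2, -0.2, -0.1]
opening: 0.0195
```

```bash
python3 - <<'E'
from h import *
s=observe();print(s["time"],s["tool_pos"],s["contact_force"],s["opening"])
E
```

```text
23.55 [0.400873   0.32447365 0.19156892] [ 0.15569132 -0.23239443 -0.09564707] 0.01951228493059096
```

```bash
cat > arc.py <<'E'
import numpy as np,sys,json
def rows(th0,dphi,n,hold,r=35.,c=(0,0)):
    out=[]
    for k in list(range(1,n+1))+[n]*hold:
        a0=np.radians(th0);a=np.radians(th0-dphi*k)
        out.append({"grip":0.05,"linear":[round(r*(np.cos(a)-np.cos(a0)),1),round(r*(np.sin(a)-np.sin(a0)),1),round(-5*dphi*k/360,1)],"turn":[0,0,0]})
    return out
for t in sys.argv[3:]:
    n=int(sys.argv[2]); print(t,json.dumps(rows(float(t),float(sys.argv[1]),n,10-n)))
E
python3 arc.py 5 9 169 124 79 34 -11 -56 -101 -146
```

```text
169 [{"grip": 0.05, "linear": [0.7, 3.0, -0.1], "turn": [0, 0, 0]}, {"grip": 0.05, "linear": [1.7, 5.9, -0.1], "turn": [0, 0, 0]}, {"grip": 0.05, "linear": [2.9, 8.7, -0.2], "turn": [0, 0, 0]}, {"grip": 0.05, "linear": [4.4, 11.3, -0.3], "turn": [0, 0, 0]}, {"grip": 0.05, "linear": [6.0, 13.9, -0.3], "turn": [0, 0, 0]}, {"grip": 0.05, "linear": [7.9, 16.3, -0.4], "turn": [0, 0, 0]}, {"grip": 0.05, "linear": [10.0, 18.5, -0.5], "turn": [0, 0, 0]}, {"grip": 0.05, "linear": [12.3, 20.5, -0.6], "turn": [0, 0, 0]}, {"grip": 0.05, "linear": [14.8, 22.3, -0.6], "turn": [0, 0, 0]}, {"grip": 0.05, "linear": [14.8, 22.3, -0.6], "turn": [0, 0, 0]}]
124 [{"grip": 0.05, "linear": [2.6, 1.6, -0.1], "turn": [0, 0, 0]}, {"grip": 0.05, "linear": [5.3, 3.0, -0.1], "turn": [0, 0, 0]}, {"grip": 0.05, "linear": [8.2, 4.1, -0.2], "turn": [0, 0, 0]}, {"grip": 0.05, "linear": [11.1, 4.9, -0.3], "turn": [0, 0, 0]}, {"grip": 0.05, "linear": [14.1, 5.6, -0.3], "turn": [0, 0, 0]}, {"grip": 0.05, "linear": [17.1, 5.9, -0.4], "turn": [0, 0, 0]}, {"grip": 0.05, "linear": [20.2, 6.0, -0.5], "turn": [0, 0, 0]}, {"gr
[... 3431 characters left out ...]
near": [-22.3, 14.8, -0.6], "turn": [0, 0, 0]}]
-146 [{"grip": 0.05, "linear": [-1.6, 2.6, -0.1], "turn": [0, 0, 0]}, {"grip": 0.05, "linear": [-3.0, 5.3, -0.1], "turn": [0, 0, 0]}, {"grip": 0.05, "linear": [-4.1, 8.2, -0.2], "turn": [0, 0, 0]}, {"grip": 0.05, "linear": [-4.9, 11.1, -0.3], "turn": [0, 0, 0]}, {"grip": 0.05, "linear": [-5.6, 14.1, -0.3], "turn": [0, 0, 0]}, {"grip": 0.05, "linear": [-5.9, 17.1, -0.4], "turn": [0, 0, 0]}, {"grip": 0.05, "linear": [-6.0, 20.2, -0.5], "turn": [0, 0, 0]}, {"grip": 0.05, "linear": [-5.8, 23.2, -0.6], "turn": [0, 0, 0]}, {"grip": 0.05, "linear": [-5.3, 26.3, -0.6], "turn": [0, 0, 0]}, {"grip": 0.05, "linear": [-5.3, 26.3, -0.6], "turn": [0, 0, 0]}]
```

Request:
apply_moves --increments '[{"grip": 0.05,"linear": [0,0,0],"turn": [0,0,0]},{"grip": 0.05,"linear": [0,0,0],"turn": [0,0,0]}]'

```text
time: 23.75
tool_pos: [0.4008, 0.324, 0.1915]
tool_rot: [3.141, 0.004, 1.57]
contact_force: [-0.2, -1.8, 1.5]
opening: 0.0156
```

Request:
apply_moves --increments '[{"grip": 0.05,"linear": [0.7,3.0,-0.1],"turn": [0,0,0]},{"grip": 0.05,"linear": [1.7,5.9,-0.1],"turn": [0,0,0]},{"grip": 0.05,"linear": [2.9,8.7,-0.2],"turn": [0,0,0]},{"grip": 0.05,"linear": [4.4,11.3,-0.3],"turn": [0,0,0]},{"grip": 0.05,"linear": [6.0,13.9,-0.3],"turn": [0,0,0]},{"grip": 0.05,"linear": [7.9,16.3,-0.4],"turn": [0,0,0]},{"grip": 0.05,"linear": [10.0,18.5,-0.5],"turn": [0,0,0]},{"grip": 0.05,"linear": [12.3,20.5,-0.6],"turn": [0,0,0]},{"grip": 0.05,"linear": [14.8,22.3,-0.6],"turn": [0,0,0]},{"grip": 0.05,"linear": [14.8,22.3,-0.6],"turn": [0,0,0]}]'

```text
time: 24.75
tool_pos: [0.4153, 0.3463, 0.1909]
tool_rot: [-3.141, 0.004, 1.57]
contact_force: [-2.3, -4.3, 4.4]
opening: 0.0154
```

```bash
cat > rd.py <<'E'
from h import *
import json,os
s=observe(); P=s["tool_pos"]; F=s["contact_force"]
L=json.load(open("log.json")) if os.path.exists("log.json") else []
if not L or L[-1][0]!=s["time"]: L.append([s["time"],*P,*F]); json.dump(L,open("log.json","w"))
for l in L[-12:]:
    v=np.array(l[1:3])-[.4345,.318]; r=np.linalg.norm(v); th=np.arctan2(v[1],v[0]); t=np.array([np.sin(th),-np.cos(th)]); u=v/r
    print(round(l[0],2),"th",round(np.degrees(th),1),"r",round(r*1000,1),"z",round(l[3]*1000,1),"drag",round(-t@l[4:6],2),"rad",round(u@l[4:6],2),"Fz",round(l[6],1))
E
python3 rd.py
```

```text
24.75 th 124.2 r 34.2 z 190.9 drag 4.28 rad -2.26 Fz 4.4
```

Request:
apply_moves --increments '[{"grip": 0.05,"linear": [2.6,1.6,-0.1],"turn": [0,0,0]},{"grip": 0.05,"linear": [5.3,3.0,-0.1],"turn": [0,0,0]},{"grip": 0.05,"linear": [8.2,4.1,-0.2],"turn": [0,0,0]},{"grip": 0.05,"linear": [11.1,4.9,-0.3],"turn": [0,0,0]},{"grip": 0.05,"linear": [14.1,5.6,-0.3],"turn": [0,0,0]},{"grip": 0.05,"linear": [17.1,5.9,-0.4],"turn": [0,0,0]},{"grip": 0.05,"linear": [20.2,6.0,-0.5],"turn": [0,0,0]},{"grip": 0.05,"linear": [23.2,5.8,-0.6],"turn": [0,0,0]},{"grip": 0.05,"linear": [26.3,5.3,-0.6],"turn": [0,0,0]},{"grip": 0.05,"linear": [26.3,5.3,-0.6],"turn": [0,0,0]}]'

```text
time: 25.75
tool_pos: [0.441, 0.3521, 0.1902]
tool_rot: [-3.14, 0.003, 1.57]
contact_force: [-4.6, -1.8, 3.3]
opening: 0.0155
```

```bash
python3 rd.py
```

```text
24.75 th 124.2 r 34.2 z 190.9 drag 4.28 rad -2.26 Fz 4.4
25.75 th 79.2 r 34.7 z 190.2 drag 4.19 rad -2.65 Fz 3.3
```

Request:
apply_moves --increments '[{"grip": 0.05,"linear": [3.0,-0.7,-0.1],"turn": [0,0,0]},{"grip": 0.05,"linear": [5.9,-1.7,-0.1],"turn": [0,0,0]},{"grip": 0.05,"linear": [8.7,-2.9,-0.2],"turn": [0,0,0]},{"grip": 0.05,"linear": [11.3,-4.4,-0.3],"turn": [0,0,0]},{"grip": 0.05,"linear": [13.9,-6.0,-0.3],"turn": [0,0,0]},{"grip": 0.05,"linear": [16.3,-7.9,-0.4],"turn": [0,0,0]},{"grip": 0.05,"linear": [18.5,-10.0,-0.5],"turn": [0,0,0]},{"grip": 0.05,"linear": [20.5,-12.3,-0.6],"turn": [0,0,0]},{"grip": 0.05,"linear": [22.3,-14.8,-0.6],"turn": [0,0,0]},{"grip": 0.05,"linear": [22.3,-14.8,-0.6],"turn": [0,0,0]}]'

```text
time: 26.75
tool_pos: [0.4635, 0.3383, 0.1897]
tool_rot: [-3.141, 0.001, 1.57]
contact_force: [-4.4, 2.6, 1.8]
opening: 0.0157
```

```bash
python3 rd.py
```

```text
24.75 th 124.2 r 34.2 z 190.9 drag 4.28 rad -2.26 Fz 4.4
25.75 th 79.2 r 34.7 z 190.2 drag 4.19 rad -2.65 Fz 3.3
26.75 th 35.0 r 35.4 z 189.7 drag 4.65 rad -2.11 Fz 1.8
```

Request:
apply_moves --increments '[{"grip": 0.05,"linear": [1.6,-2.6,-0.1],"turn": [0,0,0]},{"grip": 0.05,"linear": [3.0,-5.3,-0.1],"turn": [0,0,0]},{"grip": 0.05,"linear": [4.1,-8.2,-0.2],"turn": [0,0,0]},{"grip": 0.05,"linear": [4.9,-11.1,-0.3],"turn": [0,0,0]},{"grip": 0.05,"linear": [5.6,-14.1,-0.3],"turn": [0,0,0]},{"grip": 0.05,"linear": [5.9,-17.1,-0.4],"turn": [0,0,0]},{"grip": 0.05,"linear": [6.0,-20.2,-0.5],"turn": [0,0,0]},{"grip": 0.05,"linear": [5.8,-23.2,-0.6],"turn": [0,0,0]},{"grip": 0.05,"linear": [5.3,-26.3,-0.6],"turn": [0,0,0]},{"grip": 0.05,"linear": [5.3,-26.3,-0.6],"turn": [0,0,0]}]'

```text
time: 27.75
tool_pos: [0.4699, 0.3122, 0.1891]
tool_rot: [3.14, 0.0, 1.57]
contact_force: [0.9, 4.2, -1.3]
opening: 0.0155
```

```bash
python3 rd.py|tail -1
```

```text
27.75 th -9.4 r 35.9 z 189.1 drag 4.3 rad 0.18 Fz -1.3
```

Request:
apply_moves --increments '[{"grip": 0.05,"linear": [-0.7,-3.0,-0.1],"turn": [0,0,0]},{"grip": 0.05,"linear": [-1.7,-5.9,-0.1],"turn": [0,0,0]},{"grip": 0.05,"linear": [-2.9,-8.7,-0.2],"turn": [0,0,0]},{"grip": 0.05,"linear": [-4.4,-11.3,-0.3],"turn": [0,0,0]},{"grip": 0.05,"linear": [-6.0,-13.9,-0.3],"turn": [0,0,0]},{"grip": 0.05,"linear": [-7.9,-16.3,-0.4],"turn": [0,0,0]},{"grip": 0.05,"linear": [-10.0,-18.5,-0.5],"turn": [0,0,0]},{"grip": 0.05,"linear": [-12.3,-20.5,-0.6],"turn": [0,0,0]},{"grip": 0.05,"linear": [-14.8,-22.3,-0.6],"turn": [0,0,0]},{"grip": 0.05,"linear": [-14.8,-22.3,-0.6],"turn": [0,0,0]}]'

```text
time: 28.75
tool_pos: [0.4557, 0.2891, 0.1885]
tool_rot: [3.139, 0.002, 1.57]
contact_force: [3.4, 3.1, -2.5]
opening: 0.0155
```

```bash
python3 rd.py|tail -1
```

```text
28.75 th -53.7 r 35.9 z 188.5 drag 4.56 rad -0.51 Fz -2.5
```

Request:
apply_moves --increments '[{"grip": 0.05,"linear": [-2.6,-1.6,-0.1],"turn": [0,0,0]},{"grip": 0.05,"linear": [-5.3,-3.0,-0.1],"turn": [0,0,0]},{"grip": 0.05,"linear": [-8.2,-4.1,-0.2],"turn": [0,0,0]},{"grip": 0.05,"linear": [-11.1,-4.9,-0.3],"turn": [0,0,0]},{"grip": 0.05,"linear": [-14.1,-5.6,-0.3],"turn": [0,0,0]},{"grip": 0.05,"linear": [-17.1,-5.9,-0.4],"turn": [0,0,0]},{"grip": 0.05,"linear": [-20.2,-6.0,-0.5],"turn": [0,0,0]},{"grip": 0.05,"linear": [-23.2,-5.8,-0.6],"turn": [0,0,0]},{"grip": 0.05,"linear": [-26.3,-5.3,-0.6],"turn": [0,0,0]},{"grip": 0.05,"linear": [-26.3,-5.3,-0.6],"turn": [0,0,0]}]'

```text
time: 29.75
tool_pos: [0.4293, 0.283, 0.1879]
tool_rot: [3.139, 0.004, 1.57]
contact_force: [4.5, -0.5, -2.9]
opening: 0.0155
```

```bash
python3 rd.py|tail -1; python3 arc.py 5 4 -101 -121 -141 -161 -181 | cut -c1-330
```

```text
29.75 th -98.4 r 35.4 z 187.9 drag 4.48 rad -0.21 Fz -2.9
-101 [{"grip": 0.05, "linear": [-3.0, 0.7, -0.1], "turn": [0, 0, 0]}, {"grip": 0.05, "linear": [-5.9, 1.7, -0.1], "turn": [0, 0, 0]}, {"grip": 0.05, "linear": [-8.7, 2.9, -0.2], "turn": [0, 0, 0]}, {"grip": 0.05, "linear": [-11.3, 4.4, -0.3], "turn": [0, 0, 0]}, {"grip": 0.05, "linear": [-11.3, 4.4, -0.3], "turn": [0, 0, 0]}, {"
-121 [{"grip": 0.05, "linear": [-2.5, 1.7, -0.1], "turn": [0, 0, 0]}, {"grip": 0.05, "linear": [-4.9, 3.6, -0.1], "turn": [0, 0, 0]}, {"grip": 0.05, "linear": [-7.2, 5.7, -0.2], "turn": [0, 0, 0]}, {"grip": 0.05, "linear": [-9.2, 8.0, -0.3], "turn": [0, 0, 0]}, {"grip": 0.05, "linear": [-9.2, 8.0, -0.3], "turn": [0, 0, 0]}, {"gr
-141 [{"grip": 0.05, "linear": [-1.8, 2.5, -0.1], "turn": [0, 0, 0]}, {"grip": 0.05, "linear": [-3.4, 5.1, -0.1], "turn": [0, 0, 0]}, {"grip": 0.05, "linear": [-4.8, 7.8, -0.2], "turn": [0, 0, 0]}, {"grip": 0.05, "linear": [-5.9, 10.6, -0.3], "turn": [0, 0, 0]}, {"grip": 0.05, "linear": [-5.9, 10.6, -0.3], "turn": [0, 0, 0]}, {"
-161 [{"grip": 0.05, "linear": [-0.9, 2.9, -0.1], "turn": [0, 0, 0]}, {"grip": 0.05, "linear": [-1.5, 5.9, -0.1], "turn": [0, 0, 0]}, {"grip": 0.05, "linear": [-1.8, 9.0, -0.2], "turn": [0, 0, 0]}, {"grip": 0.05, "linear": [-1.9, 12.0, -0.3], "turn": [0, 0, 0]}, {"grip": 0.05, "linear": [-1.9, 12.0, -0.3], "turn": [0, 0, 0]}, {"
-181 [{"grip": 0.05, "linear": [0.2, 3.0, -0.1], "turn": [0, 0, 0]}, {"grip": 0.05, "linear": [0.6, 6.1, -0.1], "turn": [0, 0, 0]}, {"grip": 0.05, "linear": [1.4, 9.0, -0.2], "turn": [0, 0, 0]}, {"grip": 0.05, "linear": [2.3, 11.9, -0.3], "turn": [0, 0, 0]}, {"grip": 0.05, "linear": [2.3, 11.9, -0.3], "turn": [0, 0, 0]}, {"grip"
```

Request:
apply_moves --increments '[{"grip": 0.05,"linear": [-3.0,0.7,-0.1],"turn": [0,0,0]},{"grip": 0.05,"linear": [-5.9,1.7,-0.1],"turn": [0,0,0]},{"grip": 0.05,"linear": [-8.7,2.9,-0.2],"turn": [0,0,0]},{"grip": 0.05,"linear": [-11.3,4.4,-0.3],"turn": [0,0,0]},{"grip": 0.05,"linear": [-13.9,6.0,-0.3],"turn": [0,0,0]},{"grip": 0.05,"linear": [-16.3,7.9,-0.4],"turn": [0,0,0]},{"grip": 0.05,"linear": [-18.5,10.0,-0.5],"turn": [0,0,0]},{"grip": 0.05,"linear": [-20.5,12.3,-0.6],"turn": [0,0,0]},{"grip": 0.05,"linear": [-22.3,14.8,-0.6],"turn": [0,0,0]},{"grip": 0.05,"linear": [-22.3,14.8,-0.6],"turn": [0,0,0]}]'

```text
time: 30.75
tool_pos: [0.4065, 0.2975, 0.1872]
tool_rot: [3.141, 0.005, 1.57]
contact_force: [2.8, -3.6, -0.8]
opening: 0.0155
```

```bash
python3 rd.py|tail -1
```

```text
30.75 th -143.7 r 34.7 z 187.2 drag 4.57 rad -0.07 Fz -0.8
```

Request:
apply_moves --increments '[{"grip": 0.05,"linear": [-1.6,2.6,-0.1],"turn": [0,0,0]},{"grip": 0.05,"linear": [-3.0,5.3,-0.1],"turn": [0,0,0]},{"grip": 0.05,"linear": [-4.1,8.2,-0.2],"turn": [0,0,0]},{"grip": 0.05,"linear": [-4.9,11.1,-0.3],"turn": [0,0,0]},{"grip": 0.05,"linear": [-5.6,14.1,-0.3],"turn": [0,0,0]},{"grip": 0.05,"linear": [-5.9,17.1,-0.4],"turn": [0,0,0]},{"grip": 0.05,"linear": [-6.0,20.2,-0.5],"turn": [0,0,0]},{"grip": 0.05,"linear": [-5.8,23.2,-0.6],"turn": [0,0,0]},{"grip": 0.05,"linear": [-5.3,26.3,-0.6],"turn": [0,0,0]},{"grip": 0.05,"linear": [-5.3,26.3,-0.6],"turn": [0,0,0]}]'

```text
time: 31.75
tool_pos: [0.4007, 0.3237, 0.1865]
tool_rot: [-3.141, 0.005, 1.57]
contact_force: [1.4, -5.3, 0.7]
opening: 0.0159
```

```bash
python3 rd.py|tail -1; python3 snap.py s12 scene; python3 - <<'E'
from h import *
t=cv2.imread("pics/s12.png"); cv2.imwrite("pics/s12c.png",cv2.resize(t[300:360,190:260],None,fx=8,fy=8,interpolation=cv2.INTER_CUBIC))
E
```

```text
31.75 th 170.5 r 34.3 z 186.5 drag 4.95 rad -2.24 Fz 0.7
31.75 (array([0.4006902 , 0.32365579, 0.18653409]), array([-3.14095231,  0.00504896,  1.57045605])) [ 1.39 -5.26  0.68] [ 0.533  0.363  1.611 -0.004  1.171 -1.036]
```

View pics/s12c.png

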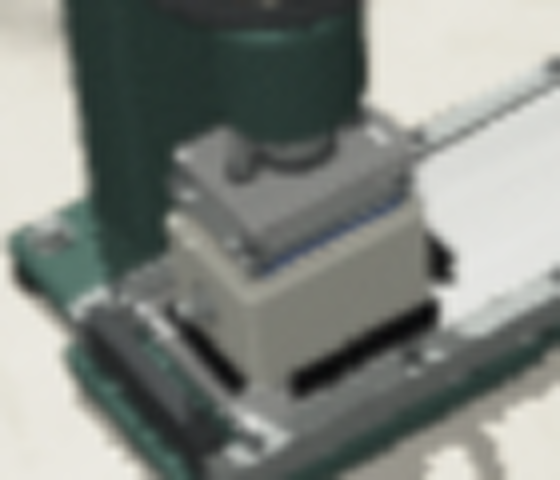

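```bash
python3 arc.py 5 4 169 149 129 109 89 69 49 29 9 -11 -31 -51 -71 -91 -111 -131| cut -c1-262
```

```text
169 [{"grip": 0.05, "linear": [0.7, 3.0, -0.1], "turn": [0, 0, 0]}, {"grip": 0.05, "linear": [1.7, 5.9, -0.1], "turn": [0, 0, 0]}, {"grip": 0.05, "linear": [2.9, 8.7, -0.2], "turn": [0, 0, 0]}, {"grip": 0.05, "linear": [4.4, 11.3, -0.3], "turn": [0, 0, 0]}, {"gr
149 [{"grip": 0.05, "linear": [1.7, 2.5, -0.1], "turn": [0, 0, 0]}, {"grip": 0.05, "linear": [3.6, 4.9, -0.1], "turn": [0, 0, 0]}, {"grip": 0.05, "linear": [5.7, 7.2, -0.2], "turn": [0, 0, 0]}, {"grip": 0.05, "linear": [8.0, 9.2, -0.3], "turn": [0, 0, 0]}, {"gri
129 [{"grip": 0.05, "linear": [2.5, 1.8, -0.1], "turn": [0, 0, 0]}, {"grip": 0.05, "linear": [5.1, 3.4, -0.1], "turn": [0, 0, 0]}, {"grip": 0.05, "linear": [7.8, 4.8, -0.2], "turn": [0, 0, 0]}, {"grip": 0.05, "linear": [10.6, 5.9, -0.3], "turn": [0, 0, 0]}, {"gr
109 [{"grip": 0.05, "linear": [2.9, 0.9, -0.1], "turn": [0, 0, 0]}, {"grip": 0.05, "linear": [5.9, 1.5, -0.1], "turn": [0, 0, 0]}, {"grip": 0.05, "linear": [9.0, 1.8, -0.2], "turn": [0, 0, 0]}, {"grip": 0.05, "linear": [12.0, 1.9, -0.3], "turn": [0, 0, 0]}, {"gr
89 [{"grip": 0.05, "linear": [3.0, -0.2, -0.1], 
[... 2406 characters left out ...]
near": [-6.1, 0.6, -0.1], "turn": [0, 0, 0]}, {"grip": 0.05, "linear": [-9.0, 1.4, -0.2], "turn": [0, 0, 0]}, {"grip": 0.05, "linear": [-11.9, 2.3, -0.3], "turn": [0, 0, 0]}, 
-111 [{"grip": 0.05, "linear": [-2.8, 1.2, -0.1], "turn": [0, 0, 0]}, {"grip": 0.05, "linear": [-5.5, 2.7, -0.1], "turn": [0, 0, 0]}, {"grip": 0.05, "linear": [-8.0, 4.4, -0.2], "turn": [0, 0, 0]}, {"grip": 0.05, "linear": [-10.4, 6.3, -0.3], "turn": [0, 0, 0]},
-131 [{"grip": 0.05, "linear": [-2.2, 2.1, -0.1], "turn": [0, 0, 0]}, {"grip": 0.05, "linear": [-4.2, 4.4, -0.1], "turn": [0, 0, 0]}, {"grip": 0.05, "linear": [-6.1, 6.8, -0.2], "turn": [0, 0, 0]}, {"grip": 0.05, "linear": [-7.6, 9.4, -0.3], "turn": [0, 0, 0]},
```

Request:
apply_moves --increments '[{"grip": 0.05,"linear": [0.7,3.0,-0.1],"turn": [0,0,0]},{"grip": 0.05,"linear": [1.7,5.9,-0.1],"turn": [0,0,0]},{"grip": 0.05,"linear": [2.9,8.7,-0.2],"turn": [0,0,0]},{"grip": 0.05,"linear": [4.4,11.3,-0.3],"turn": [0,0,0]},{"grip": 0.05,"linear": [4.4,11.3,-0.3],"turn": [0,0,0]},{"grip": 0.05,"linear": [4.4,11.3,-0.3],"turn": [0,0,0]}]'

```text
time: 32.4
tool_pos: [0.4048, 0.335, 0.1863]
tool_rot: [-3.141, 0.005, 1.57]
contact_force: [0.7, -5.5, 1.8]
opening: 0.0156
```

```bash
python3 rd.py|tail -1
```

```text
32.4 th 150.2 r 34.2 z 186.3 drag 4.43 rad -3.32 Fz 1.8
```

Request:
apply_moves --increments '[{"grip": 0.05,"linear": [1.7,2.5,-0.1],"turn": [0,0,0]},{"grip": 0.05,"linear": [3.6,4.9,-0.1],"turn": [0,0,0]},{"grip": 0.05,"linear": [5.7,7.2,-0.2],"turn": [0,0,0]},{"grip": 0.05,"linear": [8.0,9.2,-0.3],"turn": [0,0,0]},{"grip": 0.05,"linear": [8.0,9.2,-0.3],"turn": [0,0,0]},{"grip": 0.05,"linear": [8.0,9.2,-0.3],"turn": [0,0,0]}]'

```text
time: 33.0
tool_pos: [0.4126, 0.3444, 0.186]
tool_rot: [-3.14, 0.004, 1.57]
contact_force: [-1.3, -5.7, 2.2]
opening: 0.0157
```

```bash
python3 rd.py|tail -1
```

```text
33.0 th 129.7 r 34.3 z 186.0 drag 4.67 rad -3.55 Fz 2.2
```

Request:
apply_moves --increments '[{"grip": 0.05,"linear": [2.5,1.8,-0.1],"turn": [0,0,0]},{"grip": 0.05,"linear": [5.1,3.4,-0.1],"turn": [0,0,0]},{"grip": 0.05,"linear": [7.8,4.8,-0.2],"turn": [0,0,0]},{"grip": 0.05,"linear": [10.6,5.9,-0.3],"turn": [0,0,0]},{"grip": 0.05,"linear": [10.6,5.9,-0.3],"turn": [0,0,0]},{"grip": 0.05,"linear": [10.6,5.9,-0.3],"turn": [0,0,0]}]'

```text
time: 33.6
tool_pos: [0.423, 0.3504, 0.1857]
tool_rot: [-3.14, 0.004, 1.57]
contact_force: [-2.1, -4.3, 2.5]
opening: 0.0149
```

```bash
python3 rd.py|tail -1
```

```text
33.6 th 109.6 r 34.4 z 185.7 drag 3.47 rad -3.35 Fz 2.5
```

Request:
apply_moves --increments '[{"grip": 0.05,"linear": [2.9,0.9,-0.1],"turn": [0,0,0]},{"grip": 0.05,"linear": [5.9,1.5,-0.1],"turn": [0,0,0]},{"grip": 0.05,"linear": [9.0,1.8,-0.2],"turn": [0,0,0]},{"grip": 0.05,"linear": [12.0,1.9,-0.3],"turn": [0,0,0]},{"grip": 0.05,"linear": [12.0,1.9,-0.3],"turn": [0,0,0]},{"grip": 0.05,"linear": [12.0,1.9,-0.3],"turn": [0,0,0]}]'

```text
time: 34.2
tool_pos: [0.4346, 0.3526, 0.1854]
tool_rot: [-3.139, 0.004, 1.57]
contact_force: [-4.0, -3.6, 2.8]
opening: 0.0156
```

```bash
python3 rd.py|tail -1
```

```text
34.2 th 89.8 r 34.6 z 185.4 drag 3.99 rad -3.62 Fz 2.8
```

Request:
apply_moves --increments '[{"grip": 0.05,"linear": [3.0,-0.2,-0.1],"turn": [0,0,0]},{"grip": 0.05,"linear": [6.1,-0.6,-0.1],"turn": [0,0,0]},{"grip": 0.05,"linear": [9.0,-1.4,-0.2],"turn": [0,0,0]},{"grip": 0.05,"linear": [11.9,-2.3,-0.3],"turn": [0,0,0]},{"grip": 0.05,"linear": [11.9,-2.3,-0.3],"turn": [0,0,0]},{"grip": 0.05,"linear": [11.9,-2.3,-0.3],"turn": [0,0,0]}]'

```text
time: 34.8
tool_pos: [0.4464, 0.3508, 0.1851]
tool_rot: [-3.139, 0.003, 1.571]
contact_force: [-5.0, -0.9, 2.6]
opening: 0.0157
```

```bash
python3 rd.py|tail -1
```

```text
34.8 th 70.0 r 34.9 z 185.1 drag 4.39 rad -2.57 Fz 2.6
```

Request:
apply_moves --increments '[{"grip": 0.05,"linear": [2.8,-1.2,-0.1],"turn": [0,0,0]},{"grip": 0.05,"linear": [5.5,-2.7,-0.1],"turn": [0,0,0]},{"grip": 0.05,"linear": [8.0,-4.4,-0.2],"turn": [0,0,0]},{"grip": 0.05,"linear": [10.4,-6.3,-0.3],"turn": [0,0,0]},{"grip": 0.05,"linear": [10.4,-6.3,-0.3],"turn": [0,0,0]},{"grip": 0.05,"linear": [10.4,-6.3,-0.3],"turn": [0,0,0]}]'

```text
time: 35.4
tool_pos: [0.4571, 0.3449, 0.1849]
tool_rot: [-3.14, 0.002, 1.571]
contact_force: [-5.0, 0.9, 3.0]
opening: 0.0158
```

```bash
python3 rd.py|tail -1
```

```text
35.4 th 50.0 r 35.2 z 184.9 drag 4.4 rad -2.53 Fz 3.0
```

Wound 480°, no rise yet (3.5–4.7 N).

Request:
apply_moves --increments '[{"grip": 0.05,"linear": [2.2,-2.1,-0.1],"turn": [0,0,0]},{"grip": 0.05,"linear": [4.2,-4.4,-0.1],"turn": [0,0,0]},{"grip": 0.05,"linear": [6.1,-6.8,-0.2],"turn": [0,0,0]},{"grip": 0.05,"linear": [7.6,-9.4,-0.3],"turn": [0,0,0]},{"grip": 0.05,"linear": [7.6,-9.4,-0.3],"turn": [0,0,0]},{"grip": 0.05,"linear": [7.6,-9.4,-0.3],"turn": [0,0,0]}]'

```text
time: 36.0
tool_pos: [0.4652, 0.3357, 0.1846]
tool_rot: [-3.141, 0.001, 1.57]
contact_force: [-4.3, 2.9, 1.7]
opening: 0.0153
```

```bash
python3 rd.py|tail -1
```

```text
36.0 th 30.0 r 35.5 z 184.6 drag 4.7 rad -2.26 Fz 1.7
```

Request:
apply_moves --increments '[{"grip": 0.05,"linear": [1.4,-2.7,-0.1],"turn": [0,0,0]},{"grip": 0.05,"linear": [2.5,-5.6,-0.1],"turn": [0,0,0]},{"grip": 0.05,"linear": [3.3,-8.5,-0.2],"turn": [0,0,0]},{"grip": 0.05,"linear": [4.0,-11.5,-0.3],"turn": [0,0,0]},{"grip": 0.05,"linear": [4.0,-11.5,-0.3],"turn": [0,0,0]},{"grip": 0.05,"linear": [4.0,-11.5,-0.3],"turn": [0,0,0]}]'

```text
time: 36.6
tool_pos: [0.4697, 0.3241, 0.1844]
tool_rot: [3.141, 0.001, 1.57]
contact_force: [-2.1, 3.6, 0.7]
opening: 0.0156
```

```bash
python3 rd.py|tail -1
```

```text
36.6 th 9.9 r 35.7 z 184.4 drag 3.92 rad -1.43 Fz 0.7
```

Request:
apply_moves --increments '[{"grip": 0.05,"linear": [0.3,-3.0,-0.1],"turn": [0,0,0]},{"grip": 0.05,"linear": [0.4,-6.1,-0.1],"turn": [0,0,0]},{"grip": 0.05,"linear": [0.2,-9.1,-0.2],"turn": [0,0,0]},{"grip": 0.05,"linear": [-0.2,-12.2,-0.3],"turn": [0,0,0]},{"grip": 0.05,"linear": [-0.2,-12.2,-0.3],"turn": [0,0,0]},{"grip": 0.05,"linear": [-0.2,-12.2,-0.3],"turn": [0,0,0]}]'

```text
time: 37.2
tool_pos: [0.4699, 0.3117, 0.1841]
tool_rot: [3.14, 0.002, 1.57]
contact_force: [-0.1, 4.6, 0.3]
opening: 0.015
```

```bash
python3 rd.py|tail -1
```

```text
37.2 th -10.1 r 35.9 z 184.1 drag 4.48 rad -0.87 Fz 0.3
```

Request:
apply_moves --increments '[{"grip": 0.05,"linear": [-0.7,-3.0,-0.1],"turn": [0,0,0]},{"grip": 0.05,"linear": [-1.7,-5.9,-0.1],"turn": [0,0,0]},{"grip": 0.05,"linear": [-2.9,-8.7,-0.2],"turn": [0,0,0]},{"grip": 0.05,"linear": [-4.4,-11.3,-0.3],"turn": [0,0,0]},{"grip": 0.05,"linear": [-4.4,-11.3,-0.3],"turn": [0,0,0]},{"grip": 0.05,"linear": [-4.4,-11.3,-0.3],"turn": [0,0,0]}]'

```text
time: 37.8
tool_pos: [0.4657, 0.3001, 0.1838]
tool_rot: [3.14, 0.002, 1.57]
contact_force: [1.5, 4.9, 0.4]
opening: 0.0154
```

```bash
python3 rd.py|tail -1
```

```text
37.8 th -29.8 r 36.0 z 183.8 drag 5.04 rad -1.15 Fz 0.4
```

Request:
apply_moves --increments '[{"grip": 0.05,"linear": [-1.7,-2.5,-0.1],"turn": [0,0,0]},{"grip": 0.05,"linear": [-3.6,-4.9,-0.1],"turn": [0,0,0]},{"grip": 0.05,"linear": [-5.7,-7.2,-0.2],"turn": [0,0,0]},{"grip": 0.05,"linear": [-8.0,-9.2,-0.3],"turn": [0,0,0]},{"grip": 0.05,"linear": [-8.0,-9.2,-0.3],"turn": [0,0,0]},{"grip": 0.05,"linear": [-8.0,-9.2,-0.3],"turn": [0,0,0]}]'

```text
time: 38.4
tool_pos: [0.4579, 0.2907, 0.1835]
tool_rot: [3.14, 0.003, 1.57]
contact_force: [2.4, 3.9, -0.3]
opening: 0.0155
```

```bash
python3 rd.py|tail -1
```

```text
38.4 th -49.4 r 36.0 z 183.5 drag 4.36 rad -1.36 Fz -0.3
```

Request:
apply_moves --increments '[{"grip": 0.05,"linear": [-2.5,-1.8,-0.1],"turn": [0,0,0]},{"grip": 0.05,"linear": [-5.1,-3.4,-0.1],"turn": [0,0,0]},{"grip": 0.05,"linear": [-7.8,-4.8,-0.2],"turn": [0,0,0]},{"grip": 0.05,"linear": [-10.6,-5.9,-0.3],"turn": [0,0,0]},{"grip": 0.05,"linear": [-10.6,-5.9,-0.3],"turn": [0,0,0]},{"grip": 0.05,"linear": [-10.6,-5.9,-0.3],"turn": [0,0,0]}]'

```text
time: 39.0
tool_pos: [0.4477, 0.2846, 0.1833]
tool_rot: [3.139, 0.003, 1.57]
contact_force: [5.5, 4.5, -1.2]
opening: 0.0155
```

```bash
python3 rd.py|tail -1;  python3 - <<'E'
import json,numpy as np
L=np.array(json.load(open("log.json")))
A=np.c_[2*L[:,1:3],np.ones(len(L))]; s=np.linalg.lstsq(A,(L[:,1:3]**2).sum(1),rcond=None)[0]; print("hub",s[:2],np.sqrt(s[2]+s[0]**2+s[1]**2))
E
```

```text
39.0 th -68.3 r 35.9 z 183.3 drag 6.78 rad -2.16 Fz -1.2
hub [0.43525227 0.3175133 ] 0.03509029072034955
```

Request:
apply_moves --increments '[{"grip": 0.05,"linear": [-2.9,-0.9,-0.1],"turn": [0,0,0]},{"grip": 0.05,"linear": [-5.9,-1.5,-0.1],"turn": [0,0,0]},{"grip": 0.05,"linear": [-9.0,-1.8,-0.2],"turn": [0,0,0]},{"grip": 0.05,"linear": [-12.0,-1.9,-0.3],"turn": [0,0,0]},{"grip": 0.05,"linear": [-12.0,-1.9,-0.3],"turn": [0,0,0]},{"grip": 0.05,"linear": [-12.0,-1.9,-0.3],"turn": [0,0,0]}]'

```text
time: 39.6
tool_pos: [0.4363, 0.2824, 0.183]
tool_rot: [3.138, 0.004, 1.57]
contact_force: [6.4, 2.0, -2.7]
opening: 0.0153
```

```bash
sed -i 's/\[.4345,.318\]/[.4353,.3175]/; s/-12:/-24:/' rd.py; python3 rd.py; python3 arc.py 3 5 -91 -106|cut -c 1-350
```

```text
24.75 th 124.9 r 35.1 z 190.9 drag 4.31 rad -2.22 Fz 4.4
25.75 th 80.6 r 35.1 z 190.2 drag 4.25 rad -2.54 Fz 3.3
26.75 th 36.5 r 35.1 z 189.7 drag 4.7 rad -2.0 Fz 1.8
27.75 th -8.8 r 35.0 z 189.1 drag 4.3 rad 0.22 Fz -1.3
28.75 th -54.3 r 35.0 z 188.5 drag 4.55 rad -0.55 Fz -2.5
29.75 th -99.8 r 35.0 z 187.9 drag 4.47 rad -0.32 Fz -2.9
30.75 th -145.2 r 35.1 z 187.2 drag 4.57 rad -0.19 Fz -0.8
31.75 th 169.9 r 35.2 z 186.5 drag 4.93 rad -2.29 Fz 0.7
32.4 th 150.1 r 35.2 z 186.3 drag 4.43 rad -3.33 Fz 1.8
33.0 th 130.2 r 35.2 z 186.0 drag 4.7 rad -3.51 Fz 2.2
33.6 th 110.5 r 35.2 z 185.7 drag 3.52 rad -3.29 Fz 2.5
34.2 th 91.1 r 35.1 z 185.4 drag 4.07 rad -3.53 Fz 2.8
34.8 th 71.5 r 35.1 z 185.1 drag 4.46 rad -2.46 Fz 2.6
35.4 th 51.5 r 35.1 z 184.9 drag 4.47 rad -2.41 Fz 3.0
36.0 th 31.4 r 35.1 z 184.6 drag 4.75 rad -2.15 Fz 1.7
36.6 th 10.9 r 35.1 z 184.4 drag 3.95 rad -1.35 Fz 0.7
37.2 th -9.5 r 35.1 z 184.1 drag 4.49 rad -0.83 Fz 0.3
37.8 th -29.8 r 35.1 z 183.8 drag 5.04 rad -1.15 Fz 0.4
38.4 th -49.8 r 35.1 z 183.5 drag 4.35 rad -1.4 Fz -0.3
39.0 th -69.3 r 35.1 z 183.3 drag 6.74 rad -2.27 Fz -1.2
39.6 th -88.4 r 35.1 z 183.0 drag 6.46 rad -1.78 Fz -2.7
-91 [{"grip": 0.05, "linear": [-1.8, 0.1, -0.0], "turn": [0, 0, 0]}, {"grip": 0.05, "linear": [-3.7, 0.3, -0.1], "turn": [0, 0, 0]}, {"grip": 0.05, "linear": [-5.5, 0.5, -0.1], "turn": [0, 0, 0]}, {"grip": 0.05, "linear": [-7.3, 0.9, -0.2], "turn": [0, 0, 0]}, {"grip": 0.05, "linear": [-9.0, 1.4, -0.2], "turn": [0, 0, 0]}, {"grip": 0.05, "linear": 
-106 [{"grip": 0.05, "linear": [-1.7, 0.6, -0.0], "turn": [0, 0, 0]}, {"grip": 0.05, "linear": [-3.5, 1.2, -0.1], "turn": [0, 0, 0]}, {"grip": 0.05, "linear": [-5.1, 1.9, -0.1], "turn": [0, 0, 0]}, {"grip": 0.05, "linear": [-6.8, 2.7, -0.2], "turn": [0, 0, 0]}, {"grip": 0.05, "linear": [-8.4, 3.6, -0.2], "turn": [0, 0, 0]}, {"grip": 0.05, "linear":
```

Request:
apply_moves --increments '[{"grip": 0.05,"linear": [0,0,0],"turn": [0,0,0]}]'

```text
time: 39.7
tool_pos: [0.4363, 0.2824, 0.183]
tool_rot: [3.138, 0.004, 1.57]
contact_force: [7.0, 2.3, -2.1]
opening: 0.0155
```

```bash
python3 rd.py|tail -1
```

```text
39.7 th -88.4 r 35.1 z 183.0 drag 7.05 rad -2.09 Fz -2.1
```

Request:
apply_moves --increments '[{"grip": 0.05,"linear": [-3.0,0.2,-0.1],"turn": [0,0,0]},{"grip": 0.05,"linear": [-6.1,0.6,-0.1],"turn": [0,0,0]},{"grip": 0.05,"linear": [-9.0,1.4,-0.2],"turn": [0,0,0]},{"grip": 0.05,"linear": [-11.9,2.3,-0.3],"turn": [0,0,0]},{"grip": 0.05,"linear": [-11.9,2.3,-0.3],"turn": [0,0,0]},{"grip": 0.05,"linear": [-11.9,2.3,-0.3],"turn": [0,0,0]}]'

```text
time: 40.3
tool_pos: [0.4246, 0.284, 0.1828]
tool_rot: [3.137, 0.005, 1.57]
contact_force: [7.3, -1.8, -1.8]
opening: 0.0154
```

```bash
python3 rd.py|tail -1
```

```text
40.3 th -107.7 r 35.1 z 182.8 drag 7.48 rad -0.49 Fz -1.8
```

Request:
apply_moves --increments '[{"grip": 0.05,"linear": [0,0,0],"turn": [0,0,0]}]'

```text
time: 40.4
tool_pos: [0.4246, 0.284, 0.1827]
tool_rot: [3.137, 0.005, 1.57]
contact_force: [6.8, -0.3, -1.6]
opening: 0.0152
```

```bash
python3 rd.py|tail -1
```

```text
40.4 th -107.7 r 35.1 z 182.7 drag 6.6 rad -1.81 Fz -1.6
```

Request:
apply_moves --increments '[{"grip": 0.05,"linear": [-2.8,1.2,-0.1],"turn": [0,0,0]},{"grip": 0.05,"linear": [-5.5,2.7,-0.1],"turn": [0,0,0]},{"grip": 0.05,"linear": [-8.0,4.4,-0.2],"turn": [0,0,0]},{"grip": 0.05,"linear": [-10.4,6.3,-0.3],"turn": [0,0,0]},{"grip": 0.05,"linear": [-10.4,6.3,-0.3],"turn": [0,0,0]},{"grip": 0.05,"linear": [-10.4,6.3,-0.3],"turn": [0,0,0]}]'

```text
time: 41.0
tool_pos: [0.414, 0.2895, 0.1825]
tool_rot: [3.138, 0.006, 1.57]
contact_force: [6.0, -4.9, 0.2]
opening: 0.0155
```

```bash
python3 rd.py|tail -1
```

```text
41.0 th -127.2 r 35.1 z 182.5 drag 7.75 rad 0.28 Fz 0.2
```

Request:
apply_moves --increments '[{"grip": 0.05,"linear": [0,0,0],"turn": [0,0,0]}]'

```text
time: 41.1
tool_pos: [0.414, 0.2895, 0.1825]
tool_rot: [3.138, 0.006, 1.57]
contact_force: [7.1, -4.2, -0.6]
opening: 0.0158
```

```bash
python3 rd.py|tail -1
```

```text
41.1 th -127.2 r 35.1 z 182.5 drag 8.18 rad -0.91 Fz -0.6
```

Request:
apply_moves --increments '[{"grip": 0.05,"linear": [-2.2,2.1,-0.1],"turn": [0,0,0]},{"grip": 0.05,"linear": [-4.2,4.4,-0.1],"turn": [0,0,0]},{"grip": 0.05,"linear": [-6.1,6.8,-0.2],"turn": [0,0,0]},{"grip": 0.05,"linear": [-7.6,9.4,-0.3],"turn": [0,0,0]},{"grip": 0.05,"linear": [-7.6,9.4,-0.3],"turn": [0,0,0]},{"grip": 0.05,"linear": [-7.6,9.4,-0.3],"turn": [0,0,0]}]'

```text
time: 41.7
tool_pos: [0.4058, 0.2984, 0.1822]
tool_rot: [3.139, 0.008, 1.57]
contact_force: [5.0, -6.1, 2.2]
opening: 0.0152
```

```bash
python3 rd.py|tail -1
```

```text
41.7 th -147.1 r 35.1 z 182.2 drag 7.82 rad -0.89 Fz 2.2
```

Request:
apply_moves --increments '[{"grip": 0.05,"linear": [0,0,0],"turn": [0,0,0]}]'

```text
time: 41.8
tool_pos: [0.4058, 0.2984, 0.1821]
tool_rot: [3.139, 0.008, 1.57]
contact_force: [4.3, -6.7, 2.1]
opening: 0.0155
```

```bash
python3 rd.py|tail -1; cat > fit.py <<'E'
import json,numpy as np
L=np.array(json.load(open("log.json")))
v=L[:,1:3]-[.4353,.3175]; th=np.unwrap(np.arctan2(v[:,1],v[:,0])); th=np.array(th)
x=th[0]-th  # wound since first log (124.9deg)
t=np.c_[np.sin(th),-np.cos(th)]; f=-(t*L[:,4:6]).sum(1)
best=[]
for x0 in np.arange(6,12,.02):
  for s in np.arange(1.7,3.41,.1):
    g=s*np.clip(x-x0,0,np.pi/2)+.64*np.clip(x-x0-np.pi/2,0,None)
    m=(x>3); b=np.mean((f-g)[m]); best.append((np.sum((f-g-b)[m]**2),x0,s,b))
best.sort(); r0=best[0][0]
sig2=.45**2
for q in best[:1]+[q for q in best if q[0]<r0+sig2][::40][:12]: print(round(q[0],2),"theta0",round(124.9-np.degrees(q[1])+360,1),"s",round(q[2],1),"b",round(q[3],2))
B=np.array(best); w=np.exp(-(B[:,0]-r0)/(2*sig2)); m=(w*B[:,1]).sum()/w.sum(); sd=np.sqrt((w*(B[:,1]-m)**2).sum()/w.sum()); print("posterior theta0",124.9-np.degrees(m)+360,"sd",np.degrees(sd))
E
python3 fit.py
```

```text
41.8 th -147.1 r 35.1 z 182.1 drag 7.93 rad 0.01 Fz 2.1
4.31 theta0 -25.0 s 2.0 b 4.44
4.31 theta0 -25.0 s 2.0 b 4.44
posterior theta0 -26.125929460249836 sd 9.526608043914797
```

```bash
python3 arc.py 5 6 -151|cut -c1-480
```

```text
-151 [{"grip": 0.05, "linear": [-1.4, 2.7, -0.1], "turn": [0, 0, 0]}, {"grip": 0.05, "linear": [-2.5, 5.6, -0.1], "turn": [0, 0, 0]}, {"grip": 0.05, "linear": [-3.3, 8.5, -0.2], "turn": [0, 0, 0]}, {"grip": 0.05, "linear": [-4.0, 11.5, -0.3], "turn": [0, 0, 0]}, {"grip": 0.05, "linear": [-4.3, 14.5, -0.3], "turn": [0, 0, 0]}, {"grip": 0.05, "linear": [-4.4, 17.6, -0.4], "turn": [0, 0, 0]}, {"grip": 0.05, "linear": [-4.4, 17.6, -0.4], "turn": [0, 0, 0]}, {"grip": 0.05, "linear
```

Request:
apply_moves --increments '[{"grip": 0.05,"linear": [-1.4,2.7,-0.1],"turn": [0,0,0]},{"grip": 0.05,"linear": [-2.5,5.6,-0.1],"turn": [0,0,0]},{"grip": 0.05,"linear": [-3.3,8.5,-0.2],"turn": [0,0,0]},{"grip": 0.05,"linear": [-4.0,11.5,-0.3],"turn": [0,0,0]},{"grip": 0.05,"linear": [-4.3,14.5,-0.3],"turn": [0,0,0]},{"grip": 0.05,"linear": [-4.4,17.6,-0.4],"turn": [0,0,0]},{"grip": 0.05,"linear": [-4.4,17.6,-0.4],"turn": [0,0,0]},{"grip": 0.05,"linear": [-4.4,17.6,-0.4],"turn": [0,0,0]}]'

```text
time: 42.6
tool_pos: [0.4003, 0.3157, 0.1817]
tool_rot: [-3.141, 0.009, 1.57]
contact_force: [0.1, -8.5, 5.1]
opening: 0.0152
```

```bash
python3 rd.py|tail -1; python3 fit.py
```

```text
42.6 th -177.0 r 35.1 z 181.7 drag 8.46 rad 0.39 Fz 5.1
4.34 theta0 -27.3 s 2.1 b 4.42
4.34 theta0 -27.3 s 2.1 b 4.42
posterior theta0 -26.738830263670252 sd 9.213904684432833
```

Request:
apply_moves --increments '[{"grip": 0.05,"linear": [0,0,0],"turn": [0,0,0]}]'

```text
time: 42.7
tool_pos: [0.4003, 0.3157, 0.1817]
tool_rot: [-3.141, 0.009, 1.57]
contact_force: [-0.2, -7.8, 6.8]
opening: 0.0156
```

```bash
python3 rd.py|tail -1; python3 fit.py; python3 arc.py 4 6 -181|cut -c1-480
```

```text
42.7 th -177.0 r 35.1 z 181.7 drag 7.8 rad 0.64 Fz 6.8
4.56 theta0 -25.0 s 2.0 b 4.43
4.56 theta0 -25.0 s 2.0 b 4.43
posterior theta0 -24.341675039070196 sd 9.174822327751704
-181 [{"grip": 0.05, "linear": [0.1, 2.4, -0.1], "turn": [0, 0, 0]}, {"grip": 0.05, "linear": [0.4, 4.9, -0.1], "turn": [0, 0, 0]}, {"grip": 0.05, "linear": [0.9, 7.3, -0.2], "turn": [0, 0, 0]}, {"grip": 0.05, "linear": [1.5, 9.6, -0.2], "turn": [0, 0, 0]}, {"grip": 0.05, "linear": [2.3, 11.9, -0.3], "turn": [0, 0, 0]}, {"grip": 0.05, "linear": [3.3, 14.2, -0.3], "turn": [0, 0, 0]}, {"grip": 0.05, "linear": [3.3, 14.2, -0.3], "turn": [0, 0, 0]}, {"grip": 0.05, "linear": [3.3,
```

Request:
apply_moves --increments '[{"grip": 0.05,"linear": [0.1,2.4,0],"turn": [0,0,0]},{"grip": 0.05,"linear": [0.4,4.9,0],"turn": [0,0,0]},{"grip": 0.05,"linear": [0.9,7.3,-0.1],"turn": [0,0,0]},{"grip": 0.05,"linear": [1.5,9.6,-0.1],"turn": [0,0,0]},{"grip": 0.05,"linear": [2.3,11.9,-0.2],"turn": [0,0,0]},{"grip": 0.05,"linear": [3.3,14.2,-0.2],"turn": [0,0,0]},{"grip": 0.05,"linear": [4.4,16.4,-0.2],"turn": [0,0,0]},{"grip": 0.05,"linear": [4.4,16.4,-0.2],"turn": [0,0,0]},{"grip": 0.05,"linear": [4.4,16.4,-0.2],"turn": [0,0,0]}]'

```text
time: 43.6
tool_pos: [0.4034, 0.332, 0.1813]
tool_rot: [-3.139, 0.009, 1.571]
contact_force: [-4.5, -7.5, 7.8]
opening: 0.0156
```

```bash
python3 rd.py|tail -1; python3 fit.py
```

```text
43.6 th 155.5 r 35.0 z 181.3 drag 8.73 rad 1.0 Fz 7.8
4.59 theta0 -25.0 s 2.0 b 4.43
4.59 theta0 -25.0 s 2.0 b 4.43
posterior theta0 -24.894428650457144 sd 9.011632522119392
```

Request:
apply_moves --increments '[{"grip": 0.05,"linear": [-0.5,-1.1,0.5],"turn": [0,0,0]},{"grip": 0.05,"linear": [-0.8,-1.8,0.8],"turn": [0,0,0]},{"grip": 0.05,"linear": [-0.8,-1.8,0.8],"turn": [0,0,0]}]'

```text
time: 43.9
tool_pos: [0.4033, 0.3318, 0.1814]
tool_rot: [-3.14, 0.006, 1.57]
contact_force: [-1.2, -4.1, -2.3]
opening: 0.0153
```

```bash
python3 rd.py|tail -1
```

```text
43.9 th 155.9 r 35.0 z 181.4 drag 4.29 rad -0.55 Fz -2.3
```

Request:
apply_moves --increments '[{"grip": 0.05,"linear": [-0.5,-1.2,0],"turn": [0,0,0]},{"grip": 0.05,"linear": [-0.6,-1.5,0],"turn": [0,0,0]}]'

```text
time: 44.1
tool_pos: [0.4033, 0.3315, 0.1815]
tool_rot: [-3.142, 0.003, 1.57]
contact_force: [0.4, 0.9, -7.8]
opening: 0.0156
```

```bash
python3 rd.py|tail -1
```

```text
44.1 th 156.4 r 35.0 z 181.5 drag -0.97 rad -0.03 Fz -7.8
```

Request:
apply_moves --increments '[{"grip": 0.5,"linear": [0,0,0],"turn": [0,0,0]},{"grip": 0.5,"linear": [0,0,0],"turn": [0,0,0]},{"grip": 0.5,"linear": [0,0,0],"turn": [0,0,0]},{"grip": 0.5,"linear": [0,0,0],"turn": [0,0,0]},{"grip": 0.5,"linear": [0,0,15],"turn": [0,0,0]},{"grip": 0.5,"linear": [0,0,45],"turn": [0,0,0]},{"grip": 0.5,"linear": [0,0,85],"turn": [0,0,0]},{"grip": 0.5,"linear": [0,-40,100],"turn": [0,0,0]},{"grip": 0.5,"linear": [0,-85,100],"turn": [0,0,0]},{"grip": 0.5,"linear": [0,-130,100],"turn": [0,0,0]}]'

```text
time: 45.1
tool_pos: [0.4032, 0.2004, 0.2829]
tool_rot: [3.139, 0.003, 1.572]
contact_force: [0.3, -0.7, 0.7]
opening: 0.0457
```

```bash
python3 snap.py s13 scene; python3 snap.py t13 top; python3 snap.py w13 wrist; python3 - <<'E'
from h import *
t=cv2.imread("pics/s13.png"); cv2.imwrite("pics/s13c.png",cv2.resize(t[250:370,170:310],None,fx=5.5,fy=5.5,interpolation=cv2.INTER_CUBIC))
E
```

```text
45.1 (array([0.40316545, 0.20044849, 0.28288376]), array([3.13926135e+00, 2.58182551e-03, 1.57188339e+00])) [ 0.35 -0.68  0.69] [ 0.293  0.16   1.612 -0.003  1.368 -1.278]
45.15 (array([0.40296896, 0.19488077, 0.28264987]), array([3.14033831, 0.00696116, 1.56869719])) [ 1.81 -3.03  0.91] [ 0.284  0.157  1.617 -0.007  1.368 -1.283]
45.2 (array([0.40318987, 0.19760775, 0.28268055]), array([3.14040688, 0.00446295, 1.56601641])) [-0.2   0.53 -0.24] [ 0.288  0.159  1.614 -0.005  1.368 -1.277]
```

View pics/s13c.png

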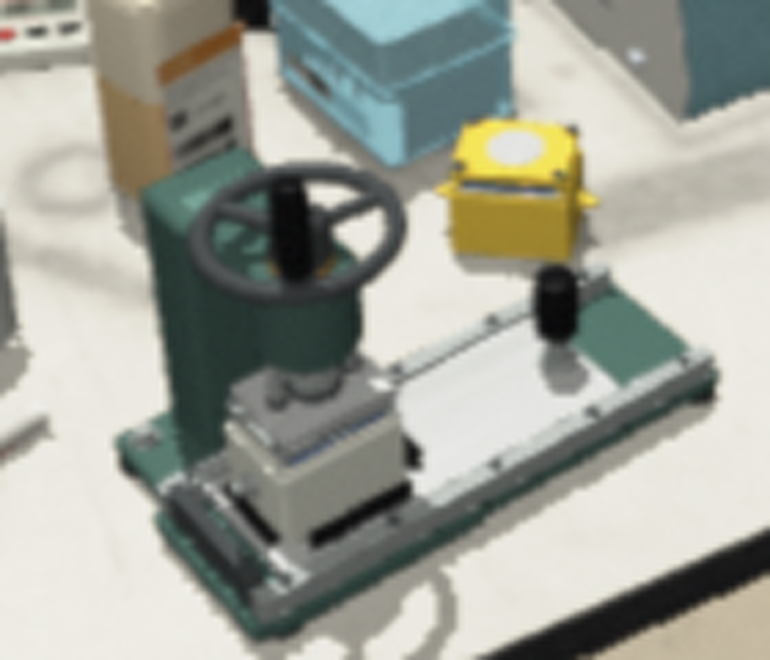

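View pics/t13.png

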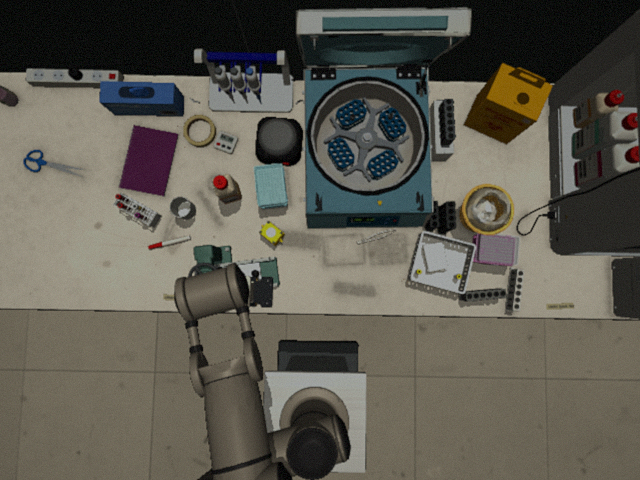

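```bash
python3 -c "
from cell import *
print(observe()['contact_force']);print(hand_in())"
```

```text
[0.56931064 0.055036   0.51945233]
the job is handed in; nothing more can be done
None
```

The cell is clamped and handed in at about 45 s, with the gripper let go and clear of everything. The weakest number is the contact point, which is good to about ±9°.

- **Cell in the nest:** The first placing looked slightly tilted in two pictures, and the gripper had stopped about 2 mm higher than expected. I lifted the cell and set it down again. A light touch on the cover then read about 82 mm at both ends, so it was level, and that height fits a short cell standing on the floor of the nest.
- **Sled:** I gripped the knob and pushed until it stopped dead at about 15 N. The travel matched the expected draw-out.
- **Clamping:** The drag stayed at about 4.4 N for roughly 555° of winding, then climbed to about 8 N and levelled off. I estimate contact at that point and wound about 179° further. I took the load off the hand before opening it.
- **Disagreement:** The touched cover height, read against the stated platen height, suggested contact at about 450° to 520°. The drag showed no rise there, so I went by the drag.
- **Last look:** The pictures show the cell level under the platen, the sled home, and the bystanders and the yellow look-alike where they started. The force on the arm was about zero.

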